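# Pack the glazing kit box under and on its cantilever tray

## Robot

A 7-joint arm with a two-finger parallel gripper is mounted at the origin on a cart in front of the work surface, level with it; the furniture and walls round the work are solid. World frame = base frame: x ahead of the robot, y to its left, z up, the work surface at z = 0. Lengths are in mm, angles in rad, forces in N, time in s.
With the tool pointing down it reaches from about 400 to 875 mm from the base axis. Payload 4.4 kg.
Tool frame: the origin (TCP) lies at the very end of the fingers, on their centre line; the grasp point (between the pads) lies 19 mm behind it; z points along the fingers, y is the line along which they close (so a half turn about z gives the same grasp; the last joint's range is limited). The gripper opens to 85 mm and grips with 20 to 120 N. Pads are 22 mm wide; open, the fingers measure 114 mm over their backs; the gripper's body (76 mm by 85 mm) begins 54 mm behind the grasp point. The pads swing forward as they close: fully open they stand 13 mm farther back than shut.
Start: joints at [-1.415, 0.628, 0.038, 1.517, -0.027, 0.996, -0.02], TCP at [142.965, 634.097, 231.313] pointing down, gripper open.
Joint ranges: [-3.06, 3.06], [-0.37, 2.12], [-1.25, 1.32], [0.18, 2.47], [-1.1, 4.24], [0.23, 1.98], [-2.94, 2.94]. Speed limits (rad/s): [2.57, 2.57, 3.14, 3.14, 3.14, 3.14, 3.14].

## Interface

Orientations are given as [roll, pitch, yaw] about the fixed x, y, z axes, in that order (R = Rz(yaw) Ry(pitch) Rx(roll)).
In Python, from cell import ctrl gives the robot as it stands.
- The arm moves only by the tool jog_arm, never from a script. Its argument "plan" is a list of rows, each an object of numbers: "tx", "ty", "tz": the shift along the tool's x, y, z as a fraction of full scale; "wx", "wy", "wz": the turn, a rotation vector about the tool's x, y, z as a fraction of full scale; "claw": the closure, from 0 (fully open) to 1 (shut). In form: [{"tx": .., "ty": .., "tz": .., "wx": .., "wy": .., "wz": .., "claw": ..}, ...]. A call has 1 to 12 rows; each row is the pose to reach, as a shift and turn from the pose commanded when the call began, along the tool's axes at that moment; what a row does not reach only later rows make up. Full scale, the value 1, is 300 mm for a shift and 90 degrees for a turn. A row lasts 1/10 s, in which the tool goes at most 50 mm and 8.59 degrees, less where a joint would pass 70% of its speed; a pose out of reach is approached as far as the arm can. A call with a number of a shift or a turn outside -1 to 1 is refused whole. A call with a gripper value outside its range is refused whole. The fingers move at their own pace and stop on an object; the grip force is fixed at half the most. Time passes only in rows, so rows that repeat a pose let the fingers close. It gives the time, the measured TCP pose, the force, the opening and the grip force at its end, in the units of the state.
- ctrl.read_state(): the state, without advancing time (a new reading comes with each control period).
- ctrl.get_image(name): name is "side" or "top"; returns a dict with "img" (420x560x3 uint8, red, green, blue), "depth" (420x560 float32, mm along the optical axis (not along the pixel's ray), 0 where there is no reading), "fx", "fy", "cx", "cy" (pixels), "position" and "orientation" of the camera in the world. Camera axes: x right, y down, z forward; pixel columns grow to the right and rows downward; lengths in mm; the calibration is good to about 2 mm. A picture is of the moment at which its call begins.
- ctrl.finish_job(): hands the job in; it is judged then, once.
Trained networks look in a picture, given as the dict that the camera call returned (one of the last four; its "shot" number tells which), for a name from the list of things; names that differ only in an ending like _2 or _b are one class to them, and where a whole thing is asked for, a point or a joint stands for the part that bears it (a point fixed in the world has none). Each returns a list of dicts, best first, with "score" (0 to 1); they miss things now and then, are a little off and sometimes report something else, mostly with a low value. They report only what shows in the picture. A call takes as long as a camera call. They do not tell look-alikes from the thing itself.
- ctrl.trace(picture, thing): "pixels" (420x560 bool, what is visible of it) and "extent" ([centre column, centre row, width, height] in pixels, round what is visible of it).
The state is a dict: "clock": time; "qpos": joint angles; "qd": joint speeds; "tau": joint torques, N m; "eef_pos": TCP position; "tool_rot": TCP orientation; "force": force on the tool from outside, world axes, zero at the start; "torque": the same for the moment, N m; "width": finger opening in mm; "gripper_force": force on a finger pad.
Only numpy, scipy, OpenCV 4.12 (cv2) and the standard library are available. Lean on these libraries where they do the work, as an engineer would, in place of code of your own. Each camera call takes 0.05 s, during which the arm holds its last target. There are 200 camera calls.

## Task

Pack the grey kit box for the next glazing class: swing its tray up and over to the right by the wooden handle, leave it there while you stand the black-lidded jar in the bay at the near end and the timer in the middle bay, then swing the tray fully down over them again. The tall white-lidded jar, too tall to go under the tray, goes in the open well at the far end, so that the timer ends between the two jars, and the needle tool goes in the tray, lying alongside the handle on its left. Keep the jars and the timer upright, and leave the bottle caps and round test tiles on the table where they are.

Things in the scene. Friction and masses are not known exactly. Their poses are not given: they have to be found in the camera images.
- kit_box: Fixed grey steel box, 266 (x) by 136 (y) mm, walls 75 high, floor 4 thick. Origin: underside centre; x runs near to far end, y left. Three bays in a row, each 85 long (x) and 130 wide (y): near bay (jar), centre x -0.0875; middle bay (timer), x -0.0005; far well (tall jar), open on top, x +0.0875. Dividers 45 and 75 high. The lowered tray covers the first two bays, underside at z 114 mm.
- tray_swing (a joint): Angle q of the 125 mm link arms of the level tray: 0 = lowered over the bays, 1.745 = at its stop, over to the right; no spring or catch, its weight (0.4 kg) holds it at either stop. From q = 0 the tray shifts by 0.125*(cos(0.698+q)-cos(0.698)) m along the box's y (-0.1915 at the stop) and 0.125*(sin(0.698+q)-sin(0.698)) m up (at most 0.045, 0 at the stop).
- tray_grip (a point): Centre of the tray's wooden handle rail (100 mm in x, 14 thick in y, 18 high; pinch its 14 mm); axes as the box's. Tray down: at (-0.047, 0, 0.152) in the box's frame. Tray 172 (x) by 136 (y) mm, its floor 35 mm and its rim 14 mm below this point. A partition under the rail makes two channels, 168 by 64 mm, centres 33 mm left (+y) and right of this point.
- jar_mid (a point): Centre, half-way up, of the black-lidded glaze jar: round, 62 mm in diameter, 105 mm tall, about 0.3 kg, upright, z along its axis.
- timer_mid (a point): Centre of the case of the white wind-up timer, half-way up: case 68 mm wide (y), 44 deep (x), 62 tall; the dark dial stands out 16 mm more on the -x face (so it reaches from -38 to +22 mm in x). Pinch it across its two flat sides (along y).
- tall_jar_mid (a point): Centre, half-way up, of the tall white-lidded glaze jar, the only white-lidded one standing on the table top: round, 64 to 68 mm in diameter, 119 mm tall, about 0.3 kg, upright, z along its axis.
- needle_mid (a point): Middle of the needle tool, a thin wooden handle with a needle, lying flat: 150 mm long along its y axis, 11 mm wide, 12 mm high. The point is 6 mm above what it lies on.
- cap_mid (a point): Centre of a loose white ribbed bottle cap, 36 mm in diameter, 22 mm high. A bystander: leave it.
- tile_mid (a point): Centre of a loose round ochre test tile, 46 mm in diameter, 8 mm thick. A bystander: leave it.
Things that resemble listed ones, but are neither listed nor needed, are in the scene too. There is more than one size of the part that bears tall_jar_mid; the job needs the largest.

How it is judged:
By the outcome, as a careful person would: the job done as asked, in the order asked, and still so for the second after the job is handed in, with the robot touching nothing.
It also fails if it takes over 136 s, if anything falls off the work surface, if the arm or the gripper's body presses on something with over 40 N, if the wrist force passes 120 N, or if a joint passes its speed limit or range.

## Working session

There is one attempt and no reset: what is moved stays moved. The work goes in short steps, Python scripts to look and compute and a tool call to move; the robot and the scene stay as the last step left them, time stands still between calls to the robot, and variables do not carry over. Pictures are saved under pics/ and viewed, at most 14 in all, crops included, and the job is handed in when it is done.

Besides the shell and the picture viewer there is one more tool, called after "Emit:" as name([rows], argument=value, ...), one row to a line, values as JSON. jog_arm: Moves the arm, as the interface text tells. Shift numbers are shares of 300 mm and turn numbers shares of 90 degrees, none past 1 either way. Its arguments: {"type":"object","properties":{"plan":{"type":"array"}},"required":["plan"]}

```bash
mkdir -p pics; cat > h.py <<'E'
import numpy as np, cv2
from scipy.spatial.transform import Rotation as R
from cell import ctrl
def snap(n,fn=None):
    p=ctrl.get_image(n)
    if fn: cv2.imwrite('pics/'+fn,cv2.cvtColor(p['img'],cv2.COLOR_RGB2BGR))
    return p
def cloud(p):
    d=p['depth'];v,u=np.mgrid[:d.shape[0],:d.shape[1]]
    c=np.stack([(u-p['cx'])/p['fx']*d,(v-p['cy'])/p['fy']*d,d],-1)
    o=np.array(p['orientation'])
    r=o if o.shape==(3,3) else (R.from_euler('xyz',o).as_matrix() if o.size==3 else R.from_quat(o).as_matrix())
    w=c@r.T+np.array(p['position']); w[d==0]=np.nan
    return w
E
python3 - <<'E'
from h import *
s=ctrl.read_state();print({k:np.round(s[k],3) for k in s})
for n in('top','side'):
    p=snap(n,n+'1.png');print(n,p['position'],p['orientation'],p['fx'])
    np.save(n+'1.npy',cloud(p)); w=cloud(p)
    for t in['kit_box','tray_grip','jar_mid','timer_mid','tall_jar_mid','needle_mid','cap_mid','tile_mid']:
        for x in ctrl.trace(p,t):
            q=w[x['pixels']];q=q[~np.isnan(q[:,0])]
            if len(q): print(t,round(x['score'],2),np.round(x['extent']),np.round(np.percentile(q,[3,50,97],axis=0)).tolist())
E
```

```text
{'clock': np.float64(0.0), 'qpos': array([-1.415,  0.629,  0.038,  1.518, -0.027,  0.996, -0.02 ]), 'qd': array([-0.002,  0.   , -0.001, -0.001,  0.   ,  0.   ,  0.   ]), 'tau': array([-0.0000e+00, -5.6338e+01,  1.2260e+00, -1.9344e+01,  1.1000e-02,
        1.0000e-02,  0.0000e+00]), 'eef_pos': array([142.822, 633.475, 230.388]), 'tool_rot': array([-3.14,  0.  ,  2.92]), 'force': array([-0.755, -0.389, -0.965]), 'torque': array([-0.019, -0.021,  0.03 ]), 'gripper_force': np.float64(0.0), 'width': np.float64(85.195)}
top [ 355.25399374  188.48305071 1022.97605942] [-2.99741266 -0.0089218  -1.60041818] 394.4898953696233
kit_box 0.74 [365. 193.  94. 117.] [[391.0, -105.0, 1.0], [503.0, -26.0, 116.0], [651.0, 47.0, 158.0]]
tray_grip 0.8 [370. 207.  78.  84.] [[390.0, -109.0, 113.0], [472.0, -36.0, 117.0], [557.0, 31.0, 159.0]]
tray_grip 0.7 [177. 229.  39.  27.] [[416.0, 394.0, 5.0], [442.0, 416.0, 104.0], [472.0, 451.0, 107.0]]
jar_mid 0.77 [177. 228.  38.  32.] [[417.0, 394.0, 17.0], [443.0, 415.0, 104.0], [470.0, 448.0, 107.0]]
timer_mid 0.59 [201. 177.  34.  27.] [[545.0, 334.0, 0.0]
[... 1437 characters left out ...]
.  42.] [[545.0, 345.0, 7.0], [572.0, 389.0, 50.0], [598.0, 403.0, 65.0]]
tall_jar_mid 0.84 [255. 207.  26.  49.] [[522.0, 146.0, 5.0], [549.0, 195.0, 78.0], [581.0, 204.0, 121.0]]
tall_jar_mid 0.83 [253. 318.  23.  47.] [[486.0, 507.0, 13.0], [502.0, 541.0, 78.0], [522.0, 546.0, 90.0]]
tall_jar_mid 0.8 [229. 233.  23.  39.] [[584.0, 255.0, 14.0], [603.0, 287.0, 65.0], [626.0, 294.0, 90.0]]
needle_mid 0.69 [298. 237.   5.  31.] [[434.0, 162.0, 7.0], [442.0, 217.0, 11.0], [451.0, 270.0, 14.0]]
cap_mid 0.48 [277. 255.  15.  13.] [[468.0, 287.0, 10.0], [485.0, 304.0, 23.0], [497.0, 316.0, 25.0]]
tile_mid 0.62 [327. 274.  20.  16.] [[344.0, 321.0, 4.0], [364.0, 343.0, 9.0], [383.0, 362.0, 11.0]]
```

```bash
python3 - <<'E'
import cv2
for n in('top','side'):
    i=cv2.imread(f'pics/{n}1.png'); i=i[90:370,90:463] if n=='top' else i[90:370,120:493]
    cv2.imwrite(f'pics/{n}1b.png',cv2.resize(i,(799,600),interpolation=cv2.INTER_CUBIC))
E
```

```text
(no output)
```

View pics/top1b.png

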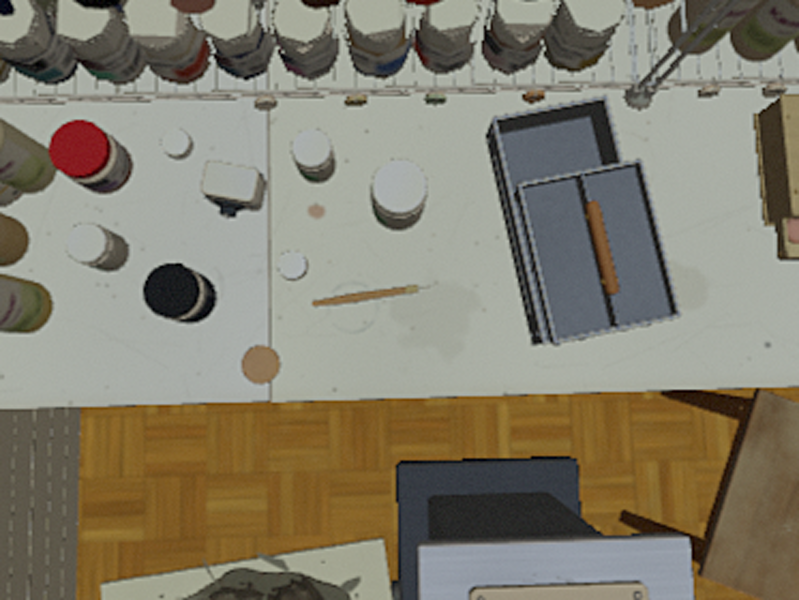

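View pics/side1b.png

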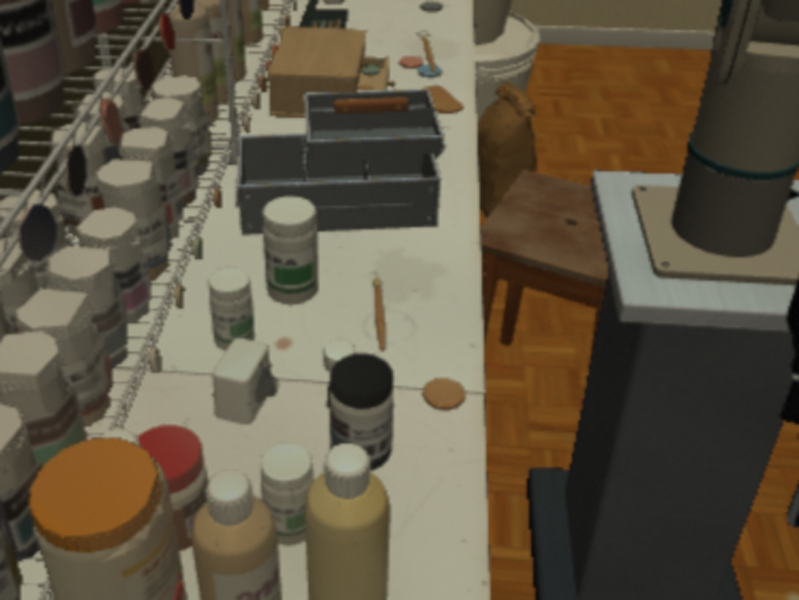

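```bash
python3 - <<'E'
from h import *
def rect(q):
    (c,s,a)=cv2.minAreaRect(q[:,:2].astype(np.float32)); return np.round(c,1),np.round(s,1),round(a,1)
def sel(w,x0,x1,y0,y1,z0,z1):
    q=w.reshape(-1,3);return q[(q[:,0]>x0)&(q[:,0]<x1)&(q[:,1]>y0)&(q[:,1]<y1)&(q[:,2]>z0)&(q[:,2]<z1)]
B={'rail':(390,560,-90,20,148,170),'tray':(350,600,-150,80,106,150),'box':(350,700,-160,100,60,175),
'jar':(400,490,380,470,100,112),'tall':(510,590,130,215,112,126),'timer':(530,610,325,415,55,70),'timerlow':(520,620,325,425,15,70),'needle':(420,465,130,290,5,20)}
for n in('top','side'):
    w=np.load(n+'1.npy');print(n)
    for k,b in B.items():
        q=sel(w,*b)
        if len(q)<5: continue
        pc=np.linalg.svd((q-q.mean(0))[:,:2],full_matrices=False)[2][0]
        print(k,len(q),*rect(q),'mean',np.round(q.mean(0),1),'pca',round(np.degrees(np.arctan2(pc[1],pc[0]))%180,1),'z',np.round(np.percentile(q[:,2],[5,95])))
E
```

```text
top
rail 319 [481.1 -35.6] [117.2  16. ] 9.9 mean [471.6 -35.6 158.4] pca 9.8 z [151. 162.]
tray 4409 [471.3 -37. ] [177.7 138.5] 9.4 mean [472.9 -39.2 120.3] pca 9.0 z [114. 140.]
box 5568 [535.8 -30.4] [200.2 331.4] 84.3 mean [492.8 -36.4 116.9] pca 179.4 z [ 75. 157.]
jar 515 [445.8 423.6] [59.1 57.7] 62.0 mean [445.6 423.2 104.6] pca 92.2 z [102. 107.]
tall 533 [552.1 171.2] [58.7 61. ] 88.8 mean [551.5 171.3 118. ] pca 13.3 z [115. 121.]
timer 411 [574.3 367.1] [63.  43.4] 78.2 mean [574.7 367.1  61.4] pca 78.2 z [58. 64.]
timerlow 581 [566.8 368.2] [64.5 59.1] 78.9 mean [569.  365.   54.7] pca 80.3 z [28. 64.]
needle 186 [442.5 206.4] [141.7  25.9] 87.4 mean [441.7 210.9   9.3] pca 96.6 z [ 6. 13.]
side
rail 216 [482.1 -33.6] [136.3  16.3] 12.4 mean [473.2 -33.  157. ] pca 10.2 z [149. 163.]
tray 1688 [473.  -38.5] [177.2 149.8] 9.0 mean [471.2 -25.5 129.9] pca 8.8 z [118. 144.]
box 2936 [536.3 -30.2] [208.  328.4] 84.0 mean [503.5 -20.2 113.3] pca 171.0 z [ 64. 156.]
jar 518 [446.8 425.3] [58.9 57.9] 41.9 mean [445.9 427.1 105.4] pca 90.4 z [102. 107.]
tall 314 [551.9 173.8] [61.8 59. ] 76.6 mean [552.  176.5 118.9] pca 91.7 z [114. 121.]
timer 395 [574.9 367.9] [66.2 43. ] 77.1 mean [575.4 372.4  62.3] pca 76.8 z [58. 65.]
timerlow 818 [567.6 371.1] [68.4 59.9] 75.9 mean [571.7 381.6  49.4] pca 62.2 z [21. 64.]
needle 129 [441.7 204.8] [147.7  32.3] 84.3 mean [442.1 218.4  10.9] pca 96.0 z [ 7. 14.]
```

```bash
cat >> h.py <<'E'
BY=9.3
def b2w(x,y,z=0):  # box frame -> world
    c,s=np.cos(np.radians(BY)),np.sin(np.radians(BY)); return np.array([518.4+c*x-s*y,-29.2+s*x+c*y,z])
def cur():
    s=ctrl.read_state(); return np.array(s['eef_pos']),R.from_euler('xyz',s['tool_rot'])
def rel(calls,start=None):
    """calls: list of lists of (x,y,z,yaw_deg); each call relative to the last pose of the one before"""
    p,r=cur() if start is None else start
    for c in calls:
        for x,y,z,yaw in c:
            q=R.from_euler('xyz',[180,0,yaw],degrees=True)
            t=r.inv().apply(np.array([x,y,z])-p)/300; w=(r.inv()*q).as_rotvec(degrees=True)/90
            print(np.round(t,4).tolist(),np.round(w,3).tolist())
        print('--'); p,r=np.array([x,y,z]),q
E
python3 - <<'E'
from h import *
rel([[(400,430,235,189.3)],[(470,150,235,189.3)],[(472,-36.5,235,189.3)]])
E
```

```text
[-0.9855, -0.4752, -0.0123] [0.0, -0.0, -0.245]
--
[-0.0794, -0.9588, -0.0] [0.0, 0.0, 0.0]
--
[0.0939, -0.6146, -0.0] [0.0, 0.0, 0.0]
--
```

Emit:
jog_arm([
  {"tx": -0.9855,"ty": -0.475,"tz": -0.012,"wx": 0,"wy": 0,"wz": -0.245,"claw": 0},
  {"tx": -0.9855,"ty": -0.475,"tz": -0.012,"wx": 0,"wy": 0,"wz": -0.245,"claw": 0},
  {"tx": -0.9855,"ty": -0.475,"tz": -0.012,"wx": 0,"wy": 0,"wz": -0.245,"claw": 0},
  {"tx": -0.9855,"ty": -0.475,"tz": -0.012,"wx": 0,"wy": 0,"wz": -0.245,"claw": 0},
  {"tx": -0.9855,"ty": -0.475,"tz": -0.012,"wx": 0,"wy": 0,"wz": -0.245,"claw": 0},
  {"tx": -0.9855,"ty": -0.475,"tz": -0.012,"wx": 0,"wy": 0,"wz": -0.245,"claw": 0},
  {"tx": -0.9855,"ty": -0.475,"tz": -0.012,"wx": 0,"wy": 0,"wz": -0.245,"claw": 0},
  {"tx": -0.9855,"ty": -0.475,"tz": -0.012,"wx": 0,"wy": 0,"wz": -0.245,"claw": 0},
  {"tx": -0.9855,"ty": -0.475,"tz": -0.012,"wx": 0,"wy": 0,"wz": -0.245,"claw": 0},
  {"tx": -0.9855,"ty": -0.475,"tz": -0.012,"wx": 0,"wy": 0,"wz": -0.245,"claw": 0},
])

```text
clock: 1.9
eef_pos: [398.6, 431.3, 234.9]
tool_rot: [3.141, -0.001, -2.976]
force: [-0.9, 0.4, 0.1]
width: 85.5
gripper_force: 0.0
```

Emit:
jog_arm([
  {"tx": -0.079,"ty": -0.959,"tz": 0,"wx": 0,"wy": 0,"wz": 0,"claw": 0},
  {"tx": -0.079,"ty": -0.959,"tz": 0,"wx": 0,"wy": 0,"wz": 0,"claw": 0},
  {"tx": -0.079,"ty": -0.959,"tz": 0,"wx": 0,"wy": 0,"wz": 0,"claw": 0},
  {"tx": -0.079,"ty": -0.959,"tz": 0,"wx": 0,"wy": 0,"wz": 0,"claw": 0},
  {"tx": -0.079,"ty": -0.959,"tz": 0,"wx": 0,"wy": 0,"wz": 0,"claw": 0},
  {"tx": -0.079,"ty": -0.959,"tz": 0,"wx": 0,"wy": 0,"wz": 0,"claw": 0},
  {"tx": -0.079,"ty": -0.959,"tz": 0,"wx": 0,"wy": 0,"wz": 0,"claw": 0},
  {"tx": -0.079,"ty": -0.959,"tz": 0,"wx": 0,"wy": 0,"wz": 0,"claw": 0},
])

```text
clock: 2.7
eef_pos: [469.9, 150.9, 235.0]
tool_rot: [3.141, 0.0, -2.978]
force: [-0.1, 0.8, 0.3]
width: 85.4
gripper_force: 0.0
```

Emit:
jog_arm([
  {"tx": 0.094,"ty": -0.616,"tz": 0,"wx": 0,"wy": 0,"wz": 0,"claw": 0.4},
  {"tx": 0.094,"ty": -0.616,"tz": 0,"wx": 0,"wy": 0,"wz": 0,"claw": 0.4},
  {"tx": 0.094,"ty": -0.616,"tz": 0,"wx": 0,"wy": 0,"wz": 0,"claw": 0.4},
  {"tx": 0.094,"ty": -0.616,"tz": 0,"wx": 0,"wy": 0,"wz": 0,"claw": 0.4},
  {"tx": 0.094,"ty": -0.616,"tz": 0,"wx": 0,"wy": 0,"wz": 0,"claw": 0.4},
  {"tx": 0.094,"ty": -0.616,"tz": 0,"wx": 0,"wy": 0,"wz": 0,"claw": 0.4},
  {"tx": 0.094,"ty": -0.616,"tz": 0,"wx": 0,"wy": 0,"wz": 0,"claw": 0.4},
])

```text
clock: 3.4
eef_pos: [472.6, -33.9, 234.9]
tool_rot: [3.14, 0.0, -2.974]
force: [-0.4, -0.6, -0.3]
width: 51.3
gripper_force: 0.0
```

Emit:
jog_arm([
  {"tx": 0,"ty": 0,"tz": 0.15,"wx": 0,"wy": 0,"wz": 0,"claw": 0.4},
  {"tx": 0,"ty": 0,"tz": 0.25,"wx": 0,"wy": 0,"wz": 0,"claw": 0.4},
  {"tx": 0,"ty": 0,"tz": 0.33,"wx": 0,"wy": 0,"wz": 0,"claw": 0.4},
  {"tx": 0,"ty": 0,"tz": 0.33,"wx": 0,"wy": 0,"wz": 0,"claw": 0.4},
])

```text
clock: 3.8
eef_pos: [470.3, -34.3, 133.4]
tool_rot: [3.139, -0.006, -2.974]
force: [0.1, 1.2, -0.4]
width: 51.1
gripper_force: 0.0
```

```bash
python3 - <<'E'
from h import *
s=ctrl.read_state();print(np.round(s['qpos'],3),np.round(s['eef_pos'],1))
p=snap('side','s2.png');i=cv2.imread('pics/s2.png')[60:260,150:417];cv2.imwrite('pics/s2b.png',cv2.resize(i,(800,599)))
E
```

```text
[ 0.027  0.537 -0.019  2.093  0.017  0.518  1.734] [470.3 -34.3 133.4]
```

View pics/s2b.png

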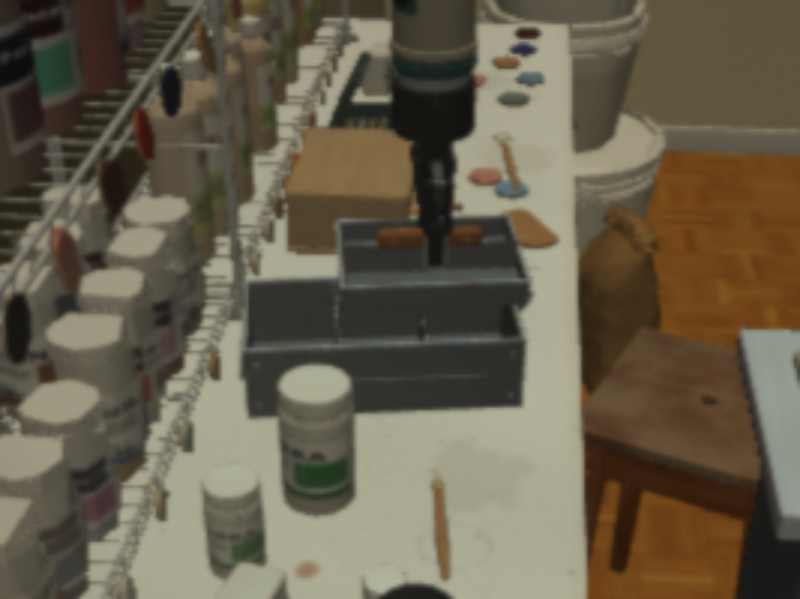

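Emit:
jog_arm([
  {"tx": 0,"ty": 0,"tz": 0,"wx": 0,"wy": 0,"wz": 0,"claw": 1},
  {"tx": 0,"ty": 0,"tz": 0,"wx": 0,"wy": 0,"wz": 0,"claw": 1},
  {"tx": 0,"ty": 0,"tz": 0,"wx": 0,"wy": 0,"wz": 0,"claw": 1},
  {"tx": 0,"ty": 0,"tz": 0,"wx": 0,"wy": 0,"wz": 0,"claw": 1},
  {"tx": 0,"ty": 0,"tz": 0,"wx": 0,"wy": 0,"wz": 0,"claw": 1},
  {"tx": 0,"ty": 0,"tz": 0,"wx": 0,"wy": 0,"wz": 0,"claw": 1},
])

```text
clock: 4.45
eef_pos: [473.5, -37.8, 137.3]
tool_rot: [-3.14, 0.003, -2.979]
force: [-0.4, -3.2, 6.7]
width: 12.6
gripper_force: 61.9
```

```bash
python3 - <<'E'
import numpy as np
f=lambda q:np.array([.125*(np.cos(.698+q)-np.cos(.698)),-.125*(np.sin(.698+q)-np.sin(.698))])/.3
for c in((0,.8725),(.8725,1.745)):
    for q in np.linspace(*c,12)[1:]: print(np.round(f(q)-f(c[0]),4).tolist())
    print()
from h import *
s=ctrl.read_state();print(s['eef_pos'],s['tool_rot'],s['force'],s['width'])
E
```

```text
[-0.0222, -0.0245]
[-0.0463, -0.0471]
[-0.0721, -0.0677]
[-0.0995, -0.0862]
[-0.1282, -0.1025]
[-0.1582, -0.1165]
[-0.1891, -0.128]
[-0.2209, -0.1371]
[-0.2533, -0.1436]
[-0.2861, -0.1476]
[-0.3191, -0.1489]

[-0.033, 0.0013]
[-0.0658, 0.0052]
[-0.0982, 0.0117]
[-0.13, 0.0208]
[-0.161, 0.0323]
[-0.1909, 0.0462]
[-0.2197, 0.0625]
[-0.247, 0.081]
[-0.2728, 0.1017]
[-0.2969, 0.1243]
[-0.3192, 0.1487]

[473.5464596  -37.79868736 137.29968656] [-3.14007741e+00  3.13092563e-03 -2.97862054e+00] [-0.37284571 -3.18000952  6.67358992] 12.614137225278366
```

Emit:
jog_arm([
  {"tx": 0,"ty": -0.022,"tz": -0.025,"wx": 0,"wy": 0,"wz": 0,"claw": 1},
  {"tx": 0,"ty": -0.046,"tz": -0.047,"wx": 0,"wy": 0,"wz": 0,"claw": 1},
  {"tx": 0,"ty": -0.072,"tz": -0.068,"wx": 0,"wy": 0,"wz": 0,"claw": 1},
  {"tx": 0,"ty": -0.0995,"tz": -0.086,"wx": 0,"wy": 0,"wz": 0,"claw": 1},
  {"tx": 0,"ty": -0.128,"tz": -0.1025,"wx": 0,"wy": 0,"wz": 0,"claw": 1},
  {"tx": 0,"ty": -0.158,"tz": -0.1165,"wx": 0,"wy": 0,"wz": 0,"claw": 1},
  {"tx": 0,"ty": -0.189,"tz": -0.128,"wx": 0,"wy": 0,"wz": 0,"claw": 1},
  {"tx": 0,"ty": -0.221,"tz": -0.137,"wx": 0,"wy": 0,"wz": 0,"claw": 1},
  {"tx": 0,"ty": -0.253,"tz": -0.1435,"wx": 0,"wy": 0,"wz": 0,"claw": 1},
  {"tx": 0,"ty": -0.286,"tz": -0.1475,"wx": 0,"wy": 0,"wz": 0,"claw": 1},
  {"tx": 0,"ty": -0.319,"tz": -0.149,"wx": 0,"wy": 0,"wz": 0,"claw": 1},
])

```text
clock: 5.55
eef_pos: [489.6, -132.1, 182.1]
tool_rot: [-3.141, 0.004, -2.978]
force: [5.4, 0.4, 2.6]
width: 12.6
gripper_force: 61.2
```

Rises as predicted; second half.

Emit:
jog_arm([
  {"tx": 0,"ty": -0.033,"tz": 0.001,"wx": 0,"wy": 0,"wz": 0,"claw": 1},
  {"tx": 0,"ty": -0.066,"tz": 0.005,"wx": 0,"wy": 0,"wz": 0,"claw": 1},
  {"tx": 0,"ty": -0.098,"tz": 0.012,"wx": 0,"wy": 0,"wz": 0,"claw": 1},
  {"tx": 0,"ty": -0.13,"tz": 0.021,"wx": 0,"wy": 0,"wz": 0,"claw": 1},
  {"tx": 0,"ty": -0.161,"tz": 0.032,"wx": 0,"wy": 0,"wz": 0,"claw": 1},
  {"tx": 0,"ty": -0.191,"tz": 0.046,"wx": 0,"wy": 0,"wz": 0,"claw": 1},
  {"tx": 0,"ty": -0.22,"tz": 0.0625,"wx": 0,"wy": 0,"wz": 0,"claw": 1},
  {"tx": 0,"ty": -0.247,"tz": 0.081,"wx": 0,"wy": 0,"wz": 0,"claw": 1},
  {"tx": 0,"ty": -0.273,"tz": 0.102,"wx": 0,"wy": 0,"wz": 0,"claw": 1},
  {"tx": 0,"ty": -0.297,"tz": 0.124,"wx": 0,"wy": 0,"wz": 0,"claw": 1},
  {"tx": 0,"ty": -0.319,"tz": 0.149,"wx": 0,"wy": 0,"wz": 0,"claw": 1},
  {"tx": 0,"ty": -0.319,"tz": 0.149,"wx": 0,"wy": 0,"wz": 0,"claw": 1},
])

```text
clock: 6.75
eef_pos: [505.9, -226.7, 137.4]
tool_rot: [-3.14, 0.005, -2.979]
force: [6.6, -0.2, 4.1]
width: 12.7
gripper_force: 61.3
```

Emit:
jog_arm([
  {"tx": 0,"ty": 0,"tz": 0,"wx": 0,"wy": 0,"wz": 0,"claw": 0.4},
  {"tx": 0,"ty": 0,"tz": 0,"wx": 0,"wy": 0,"wz": 0,"claw": 0.4},
  {"tx": 0,"ty": 0,"tz": 0,"wx": 0,"wy": 0,"wz": 0,"claw": 0.4},
  {"tx": 0,"ty": 0,"tz": 0,"wx": 0,"wy": 0,"wz": 0,"claw": 0.4},
  {"tx": 0,"ty": 0,"tz": -0.2,"wx": 0,"wy": 0,"wz": 0,"claw": 0.4},
  {"tx": 0,"ty": 0,"tz": -0.35,"wx": 0,"wy": 0,"wz": 0,"claw": 0.4},
  {"tx": 0,"ty": 0,"tz": -0.5,"wx": 0,"wy": 0,"wz": 0,"claw": 0.4},
  {"tx": 0,"ty": 0,"tz": -0.5,"wx": 0,"wy": 0,"wz": 0,"claw": 0.4},
])

```text
clock: 7.55
eef_pos: [506.7, -227.4, 292.7]
tool_rot: [-3.135, 0.011, -2.979]
force: [0.3, 0.2, 1.1]
width: 51.6
gripper_force: 0.0
```

```bash
python3 - <<'E'
from h import *
p=snap('top','t3.png');np.save('t3.npy',cloud(p));i=cv2.imread('pics/t3.png')[110:310,230:497];cv2.imwrite('pics/t3b.png',cv2.resize(i,(800,599)))
print(ctrl.read_state()['eef_pos'],ctrl.read_state()['qpos'])
rel([[(470,-20,280,189.3)],[(450,200,260,189.3)],[(446,424.5,220,189.3)]])
E
```

```text
[ 504.86895535 -226.67035316  289.39820004] [ 0.39445643  0.42225553 -0.03401792  1.72028077  0.01707234  0.99249088
  2.08766027]
[0.0033, 0.6987, 0.0287] [-0.002, 0.004, 0.0]
--
[-0.0527, 0.7345, 0.0667] [0.0, 0.0, 0.0]
--
[-0.1078, 0.7407, 0.1333] [0.0, 0.0, 0.0]
--
```

View pics/t3b.png

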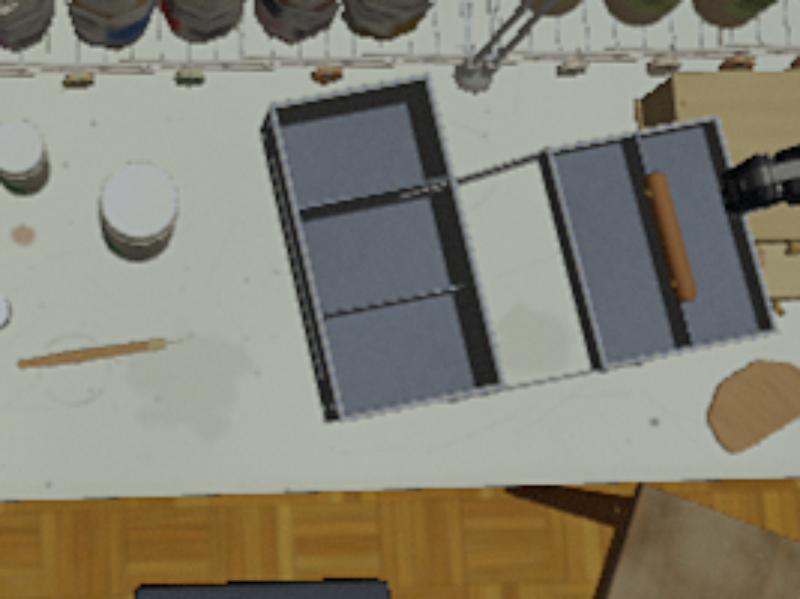

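Emit:
jog_arm([
  {"tx": 0.003,"ty": 0.699,"tz": 0.029,"wx": -0.002,"wy": 0.004,"wz": 0,"claw": 0},
  {"tx": 0.003,"ty": 0.699,"tz": 0.029,"wx": -0.002,"wy": 0.004,"wz": 0,"claw": 0},
  {"tx": 0.003,"ty": 0.699,"tz": 0.029,"wx": -0.002,"wy": 0.004,"wz": 0,"claw": 0},
  {"tx": 0.003,"ty": 0.699,"tz": 0.029,"wx": -0.002,"wy": 0.004,"wz": 0,"claw": 0},
  {"tx": 0.003,"ty": 0.699,"tz": 0.029,"wx": -0.002,"wy": 0.004,"wz": 0,"claw": 0},
])

```text
clock: 8.1
eef_pos: [465.8, -12.7, 275.8]
tool_rot: [3.135, -0.01, -2.97]
force: [0.2, -0.2, -0.4]
width: 85.5
gripper_force: 0.0
```

Emit:
jog_arm([
  {"tx": -0.053,"ty": 0.734,"tz": 0.067,"wx": 0,"wy": 0,"wz": 0,"claw": 0},
  {"tx": -0.053,"ty": 0.734,"tz": 0.067,"wx": 0,"wy": 0,"wz": 0,"claw": 0},
  {"tx": -0.053,"ty": 0.734,"tz": 0.067,"wx": 0,"wy": 0,"wz": 0,"claw": 0},
  {"tx": -0.053,"ty": 0.734,"tz": 0.067,"wx": 0,"wy": 0,"wz": 0,"claw": 0},
  {"tx": -0.053,"ty": 0.734,"tz": 0.067,"wx": 0,"wy": 0,"wz": 0,"claw": 0},
])

```text
clock: 8.6
eef_pos: [446.2, 205.2, 256.3]
tool_rot: [3.137, -0.009, -2.973]
force: [-0.2, -0.7, -0.4]
width: 85.3
gripper_force: 0.0
```

Emit:
jog_arm([
  {"tx": -0.108,"ty": 0.741,"tz": 0.133,"wx": 0,"wy": 0,"wz": 0,"claw": 0},
  {"tx": -0.108,"ty": 0.741,"tz": 0.133,"wx": 0,"wy": 0,"wz": 0,"claw": 0},
  {"tx": -0.108,"ty": 0.741,"tz": 0.133,"wx": 0,"wy": 0,"wz": 0,"claw": 0},
  {"tx": -0.108,"ty": 0.741,"tz": 0.133,"wx": 0,"wy": 0,"wz": 0,"claw": 0},
  {"tx": -0.108,"ty": 0.741,"tz": 0.133,"wx": 0,"wy": 0,"wz": 0,"claw": 0},
  {"tx": -0.108,"ty": 0.741,"tz": 0.133,"wx": 0,"wy": 0,"wz": 0,"claw": 0},
  {"tx": -0.108,"ty": 0.741,"tz": 0.133,"wx": 0,"wy": 0,"wz": 0,"claw": 0},
])

```text
clock: 9.3
eef_pos: [443.3, 424.4, 216.5]
tool_rot: [3.141, -0.009, -2.978]
force: [-0.4, -0.8, 0.8]
width: 85.4
gripper_force: 0.0
```

```bash
python3 - <<'E'
from h import *
s=ctrl.read_state();print(s['qpos'])
rel([[(446,424.5,58,189.3)]])
w=np.load('t3.npy').reshape(-1,3)
q=w[(w[:,2]>66)&(w[:,2]<84)]
for lo,hi in((-135,100),):
    b=(q-[518.4,-29.2,0]); c,s_=np.cos(np.radians(BY)),np.sin(np.radians(BY))
    x=b[:,0]*c+b[:,1]*s_; y=-b[:,0]*s_+b[:,1]*c
    for n,m,v in(('left',(abs(y-67)<12)&(abs(x)<110),y),('far',(abs(x-132)<12)&(abs(y)<50),x),('right',(abs(y+67)<12)&(x>55)&(x<115),y),('near',(abs(x+132)<12)&(abs(y)<50),x),('div',(abs(x-44)<12)&(abs(y)<50),x)):
        print(n,m.sum(),np.round(np.median(v[m]),1), 'slope deg',np.round(np.degrees(np.polyfit(x[m] if v is y else y[m],v[m],1)[0]),2) if m.sum()>5 else '')
E
```

```text
[-0.7076532   0.59754807 -0.1591574   1.62998311  0.10427976  0.92947467
  0.83171843]
[-0.0136, -0.0012, 0.5282] [0.0, -0.006, 0.001]
--
left 212 67.0 slope deg 0.37
far 99 131.0 slope deg -0.62
right 66 -64.6 slope deg 0.6
near 87 -131.0 slope deg -0.58
div 68 43.2 slope deg -0.64
```

Emit:
jog_arm([
  {"tx": -0.012,"ty": -0.001,"tz": 0.15,"wx": 0,"wy": -0.006,"wz": 0,"claw": 0},
  {"tx": -0.012,"ty": -0.001,"tz": 0.3,"wx": 0,"wy": -0.006,"wz": 0,"claw": 0},
  {"tx": -0.012,"ty": -0.001,"tz": 0.42,"wx": 0,"wy": -0.006,"wz": 0,"claw": 0},
  {"tx": -0.012,"ty": -0.001,"tz": 0.528,"wx": 0,"wy": -0.006,"wz": 0,"claw": 0},
  {"tx": -0.012,"ty": -0.001,"tz": 0.528,"wx": 0,"wy": -0.006,"wz": 0,"claw": 0},
  {"tx": -0.012,"ty": -0.001,"tz": 0.528,"wx": 0,"wy": -0.006,"wz": 0,"claw": 1},
  {"tx": -0.012,"ty": -0.001,"tz": 0.528,"wx": 0,"wy": -0.006,"wz": 0,"claw": 1},
  {"tx": -0.012,"ty": -0.001,"tz": 0.528,"wx": 0,"wy": -0.006,"wz": 0,"claw": 1},
  {"tx": -0.012,"ty": -0.001,"tz": 0.528,"wx": 0,"wy": -0.006,"wz": 0,"claw": 1},
  {"tx": -0.012,"ty": -0.001,"tz": 0.528,"wx": 0,"wy": -0.006,"wz": 0,"claw": 1},
])

```text
clock: 10.3
eef_pos: [447.9, 426.2, 62.2]
tool_rot: [3.138, 0.006, -2.979]
force: [0.3, -3.3, 6.8]
width: 59.2
gripper_force: 65.1
```

```bash
sed -i 's/^BY=9.3/BY=9.8/; s/518.4+c/518.2+c/; s/-29.2+s/-28.2+s/' h.py; python3 - <<'E'
from h import *
s=ctrl.read_state();print(s['eef_pos'],s['width'],s['gripper_force'],s['force'])
p=s['eef_pos']; t=b2w(-87.5,0); print(t)
zz=p[2]+5  # release height
rel([[(p[0],p[1],p[2]+190,189.8)],[(440,200,p[2]+190,189.8)],[(*t[:2],p[2]+190,189.8)],[(*t[:2],zz,189.8)]])
E
```

```text
[447.91934412 426.17573178  62.21792021] 59.182919057260854 65.0561827851925 [ 0.2736145  -3.29128373  6.83773534]
[431.97680888 -43.09333118   0.        ]
[-0.0039, 0.0025, -0.6333] [0.002, 0.004, -0.006]
--
[0.1543, -0.7384, -0.0] [0.0, 0.0, 0.0]
--
[0.1643, -0.7939, -0.0] [0.0, 0.0, 0.0]
--
[0.0, -0.0, 0.6167] [0.0, 0.0, 0.0]
--
```

Emit:
jog_arm([
  {"tx": 0,"ty": 0,"tz": -0.1,"wx": 0,"wy": 0,"wz": 0,"claw": 1},
  {"tx": 0,"ty": 0.002,"tz": -0.22,"wx": 0.002,"wy": 0.004,"wz": -0.006,"claw": 1},
  {"tx": 0,"ty": 0.002,"tz": -0.35,"wx": 0.002,"wy": 0.004,"wz": -0.006,"claw": 1},
  {"tx": -0.004,"ty": 0.002,"tz": -0.5,"wx": 0.002,"wy": 0.004,"wz": -0.006,"claw": 1},
  {"tx": -0.004,"ty": 0.002,"tz": -0.633,"wx": 0.002,"wy": 0.004,"wz": -0.006,"claw": 1},
  {"tx": -0.004,"ty": 0.002,"tz": -0.633,"wx": 0.002,"wy": 0.004,"wz": -0.006,"claw": 1},
])

```text
clock: 10.9
eef_pos: [449.4, 429.3, 256.8]
tool_rot: [3.133, 0.007, -2.969]
force: [1.7, 1.0, -3.5]
width: 58.6
gripper_force: 66.9
```

Emit:
jog_arm([
  {"tx": 0.02,"ty": -0.1,"tz": 0,"wx": 0,"wy": 0,"wz": 0,"claw": 1},
  {"tx": 0.05,"ty": -0.23,"tz": 0,"wx": 0,"wy": 0,"wz": 0,"claw": 1},
  {"tx": 0.08,"ty": -0.37,"tz": 0,"wx": 0,"wy": 0,"wz": 0,"claw": 1},
  {"tx": 0.11,"ty": -0.5,"tz": 0,"wx": 0,"wy": 0,"wz": 0,"claw": 1},
  {"tx": 0.13,"ty": -0.62,"tz": 0,"wx": 0,"wy": 0,"wz": 0,"claw": 1},
  {"tx": 0.154,"ty": -0.738,"tz": 0,"wx": 0,"wy": 0,"wz": 0,"claw": 1},
])

```text
clock: 11.5
eef_pos: [438.5, 198.3, 249.3]
tool_rot: [-3.141, -0.004, -2.969]
force: [0.6, -0.2, -3.2]
width: 58.6
gripper_force: 66.9
```

Emit:
jog_arm([
  {"tx": 0.03,"ty": -0.14,"tz": 0,"wx": 0,"wy": 0,"wz": 0,"claw": 1},
  {"tx": 0.06,"ty": -0.28,"tz": 0,"wx": 0,"wy": 0,"wz": 0,"claw": 1},
  {"tx": 0.09,"ty": -0.42,"tz": 0,"wx": 0,"wy": 0,"wz": 0,"claw": 1},
  {"tx": 0.12,"ty": -0.56,"tz": 0,"wx": 0,"wy": 0,"wz": 0,"claw": 1},
  {"tx": 0.145,"ty": -0.69,"tz": 0,"wx": 0,"wy": 0,"wz": 0,"claw": 1},
  {"tx": 0.16,"ty": -0.76,"tz": 0,"wx": 0,"wy": 0,"wz": 0,"claw": 1},
  {"tx": 0.164,"ty": -0.794,"tz": 0,"wx": 0,"wy": 0,"wz": 0,"claw": 1},
  {"tx": 0.164,"ty": -0.794,"tz": 0,"wx": 0,"wy": 0,"wz": 0,"claw": 1},
  {"tx": 0.164,"ty": -0.794,"tz": 0,"wx": 0,"wy": 0,"wz": 0,"claw": 1},
])

```text
clock: 12.4
eef_pos: [431.9, -41.3, 249.9]
tool_rot: [3.14, -0.003, -2.968]
force: [0.2, 0.6, -3.1]
width: 58.9
gripper_force: 66.9
```

```bash
python3 - <<'E'
from h import *
s=ctrl.read_state();print(s['eef_pos'],s['tool_rot'],s['width'],s['gripper_force'],s['force'])
w=cloud(snap('side','s4.png')).reshape(-1,3); q=w[(abs(w[:,0]-432)<50)&(abs(w[:,1]+43)<60)&(w[:,2]>165)&(w[:,2]<330)]
print(len(q),np.round(np.percentile(q,[2,50,98],axis=0)) if len(q) else '')
t=b2w(-87.5,0)
rel([[(*t[:2],67.5,189.8)]])
i=cv2.imread('pics/s4.png')[60:260,180:447];cv2.imwrite('pics/s4b.png',cv2.resize(i,(800,599)))
E
```

```text
[431.85044141 -41.32197889 249.8617528 ] [ 3.14047445 -0.0031889  -2.96754054] 58.85510981265611 66.94266683422029 [ 0.23862761  0.5560976  -3.13078185]
959 [[401. -60. 194.]
 [431. -16. 253.]
 [459.  14. 322.]]
[-0.0009, -0.0075, 0.6081] [0.001, -0.002, 0.003]
--
```

View pics/s4b.png

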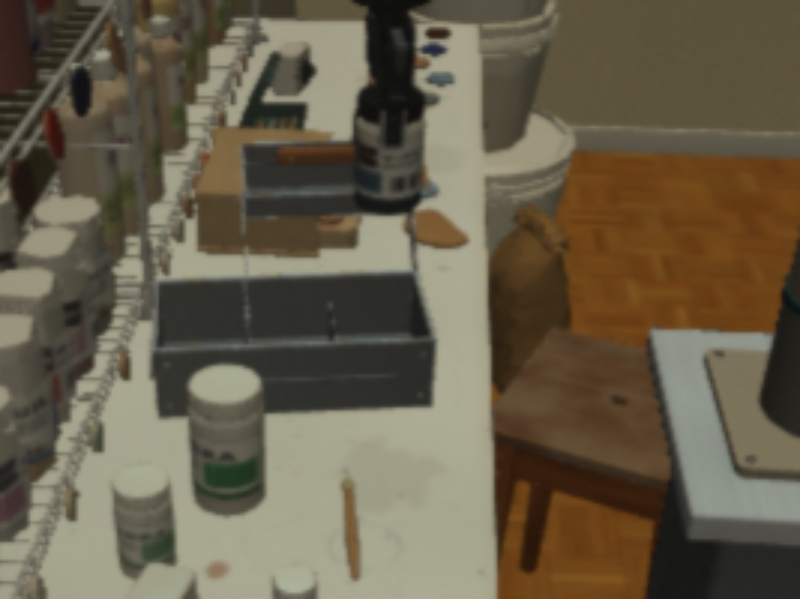

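Emit:
jog_arm([
  {"tx": 0,"ty": -0.007,"tz": 0.1,"wx": 0.001,"wy": -0.002,"wz": 0.003,"claw": 1},
  {"tx": 0,"ty": -0.007,"tz": 0.2,"wx": 0.001,"wy": -0.002,"wz": 0.003,"claw": 1},
  {"tx": 0,"ty": -0.007,"tz": 0.3,"wx": 0.001,"wy": -0.002,"wz": 0.003,"claw": 1},
  {"tx": 0,"ty": -0.007,"tz": 0.4,"wx": 0.001,"wy": -0.002,"wz": 0.003,"claw": 1},
  {"tx": 0,"ty": -0.007,"tz": 0.5,"wx": 0.001,"wy": -0.002,"wz": 0.003,"claw": 1},
  {"tx": 0,"ty": -0.007,"tz": 0.56,"wx": 0.001,"wy": -0.002,"wz": 0.003,"claw": 1},
  {"tx": 0,"ty": -0.007,"tz": 0.59,"wx": 0.001,"wy": -0.002,"wz": 0.003,"claw": 1},
  {"tx": 0,"ty": -0.007,"tz": 0.605,"wx": 0.001,"wy": -0.002,"wz": 0.003,"claw": 1},
  {"tx": 0,"ty": -0.007,"tz": 0.608,"wx": 0.001,"wy": -0.002,"wz": 0.003,"claw": 1},
  {"tx": 0,"ty": -0.007,"tz": 0.608,"wx": 0.001,"wy": -0.002,"wz": 0.003,"claw": 1},
])

```text
clock: 13.45
eef_pos: [432.4, -44.7, 68.3]
tool_rot: [-3.14, 0.002, -2.973]
force: [-0.0, -0.0, -3.6]
width: 59.0
gripper_force: 66.9
```

Emit:
jog_arm([
  {"tx": 0,"ty": 0,"tz": 0.004,"wx": 0,"wy": 0,"wz": 0,"claw": 1},
  {"tx": 0,"ty": 0,"tz": 0.007,"wx": 0,"wy": 0,"wz": 0,"claw": 1},
  {"tx": 0,"ty": 0,"tz": 0.007,"wx": 0,"wy": 0,"wz": 0,"claw": 0.05},
  {"tx": 0,"ty": 0,"tz": 0.007,"wx": 0,"wy": 0,"wz": 0,"claw": 0.05},
  {"tx": 0,"ty": 0,"tz": 0.007,"wx": 0,"wy": 0,"wz": 0,"claw": 0.05},
  {"tx": 0,"ty": 0,"tz": 0.007,"wx": 0,"wy": 0,"wz": 0,"claw": 0.05},
  {"tx": 0,"ty": 0,"tz": -0.1,"wx": 0,"wy": 0,"wz": 0,"claw": 0.05},
  {"tx": 0,"ty": 0,"tz": -0.25,"wx": 0,"wy": 0,"wz": 0,"claw": 0.05},
  {"tx": 0,"ty": 0,"tz": -0.4,"wx": 0,"wy": 0,"wz": 0,"claw": 0.05},
  {"tx": 0,"ty": 0,"tz": -0.6,"wx": 0,"wy": 0,"wz": 0,"claw": 0.05},
  {"tx": 0,"ty": 0,"tz": -0.6,"wx": 0,"wy": 0,"wz": 0,"claw": 0.05},
])

```text
clock: 14.55
eef_pos: [434.5, -44.8, 252.6]
tool_rot: [-3.138, 0.01, -2.974]
force: [-0.2, -0.7, -1.1]
width: 81.3
gripper_force: 0.0
```

```bash
python3 - <<'E'
from h import *
s=ctrl.read_state();print(s['eef_pos'],s['tool_rot'],s['width'],s['force'])
w=cloud(snap('top')).reshape(-1,3); q=w[(abs(w[:,0]-432)<60)&(abs(w[:,1]+43)<80)&(w[:,2]>98)&(w[:,2]<118)]
print(len(q),np.round(q.mean(0),1),np.round(np.ptp(q,axis=0)))
rel([[(500,160,250,170)],[(574.5,367.5,200,168)]])
E
```

```text
[434.46464066 -44.82963055 252.59525077] [-3.13781493  0.00954088 -2.97400303] 81.27553381970856 [-0.19604364 -0.74091022 -1.0615466 ]
271 [417.5 -45.5 107.6] [44. 59. 14.]
[-0.3306, 0.6368, 0.0063] [-0.001, 0.006, 0.218]
--
[-0.1245, 0.7243, 0.1667] [-0.0, -0.0, 0.022]
--
```

Emit:
jog_arm([
  {"tx": -0.1,"ty": 0.2,"tz": 0,"wx": 0,"wy": 0.003,"wz": 0.08,"claw": 0},
  {"tx": -0.2,"ty": 0.38,"tz": 0,"wx": 0,"wy": 0.006,"wz": 0.16,"claw": 0},
  {"tx": -0.3,"ty": 0.55,"tz": 0.006,"wx": 0,"wy": 0.006,"wz": 0.218,"claw": 0},
  {"tx": -0.33,"ty": 0.637,"tz": 0.006,"wx": 0,"wy": 0.006,"wz": 0.218,"claw": 0},
  {"tx": -0.33,"ty": 0.637,"tz": 0.006,"wx": 0,"wy": 0.006,"wz": 0.218,"claw": 0},
  {"tx": -0.33,"ty": 0.637,"tz": 0.006,"wx": 0,"wy": 0.006,"wz": 0.218,"claw": 0},
])

```text
clock: 15.2
eef_pos: [496.5, 163.4, 243.7]
tool_rot: [-3.139, -0.011, 2.973]
force: [-0.4, -0.7, -0.9]
width: 85.4
gripper_force: 0.0
```

Emit:
jog_arm([
  {"tx": -0.1245,"ty": 0.724,"tz": 0.167,"wx": 0,"wy": 0,"wz": 0.022,"claw": 0},
  {"tx": -0.1245,"ty": 0.724,"tz": 0.167,"wx": 0,"wy": 0,"wz": 0.022,"claw": 0},
  {"tx": -0.1245,"ty": 0.724,"tz": 0.167,"wx": 0,"wy": 0,"wz": 0.022,"claw": 0},
  {"tx": -0.1245,"ty": 0.724,"tz": 0.167,"wx": 0,"wy": 0,"wz": 0.022,"claw": 0},
  {"tx": -0.1245,"ty": 0.724,"tz": 0.167,"wx": 0,"wy": 0,"wz": 0.022,"claw": 0},
  {"tx": -0.1245,"ty": 0.724,"tz": 0.167,"wx": 0,"wy": 0,"wz": 0.022,"claw": 0},
  {"tx": -0.1245,"ty": 0.724,"tz": 0.167,"wx": 0,"wy": 0,"wz": 0.022,"claw": 0},
  {"tx": -0.1245,"ty": 0.724,"tz": 0.167,"wx": 0,"wy": 0,"wz": 0.022,"claw": 0},
])

```text
clock: 16.0
eef_pos: [571.8, 364.2, 194.2]
tool_rot: [-3.135, -0.009, 2.929]
force: [-0.3, -0.2, -0.2]
width: 85.4
gripper_force: 0.0
```

```bash
python3 - <<'E'
from h import *
w=cloud(snap('top')).reshape(-1,3); q=w[(abs(w[:,0]-432)<60)&(abs(w[:,1]+43)<80)&(w[:,2]>98)&(w[:,2]<118)]
print(len(q),np.round(q.mean(0),1),np.round(np.ptp(q,axis=0)))
rel([[(574.5,367.5,27,168)]])
E
```

```text
525 [429.9 -45.9 108. ] [58. 60. 14.]
[-0.0108, 0.0144, 0.5588] [-0.003, -0.005, -0.002]
--
```

Emit:
jog_arm([
  {"tx": -0.011,"ty": 0.014,"tz": 0.1,"wx": -0.003,"wy": -0.005,"wz": 0,"claw": 0},
  {"tx": -0.011,"ty": 0.014,"tz": 0.22,"wx": -0.003,"wy": -0.005,"wz": 0,"claw": 0},
  {"tx": -0.011,"ty": 0.014,"tz": 0.34,"wx": -0.003,"wy": -0.005,"wz": 0,"claw": 0},
  {"tx": -0.011,"ty": 0.014,"tz": 0.45,"wx": -0.003,"wy": -0.005,"wz": 0,"claw": 0},
  {"tx": -0.011,"ty": 0.014,"tz": 0.54,"wx": -0.003,"wy": -0.005,"wz": 0,"claw": 0},
  {"tx": -0.011,"ty": 0.014,"tz": 0.558,"wx": -0.003,"wy": -0.005,"wz": 0,"claw": 0},
  {"tx": -0.011,"ty": 0.014,"tz": 0.558,"wx": -0.003,"wy": -0.005,"wz": 0,"claw": 1},
  {"tx": -0.011,"ty": 0.014,"tz": 0.558,"wx": -0.003,"wy": -0.005,"wz": 0,"claw": 1},
  {"tx": -0.011,"ty": 0.014,"tz": 0.558,"wx": -0.003,"wy": -0.005,"wz": 0,"claw": 1},
  {"tx": -0.011,"ty": 0.014,"tz": 0.558,"wx": -0.003,"wy": -0.005,"wz": 0,"claw": 1},
  {"tx": -0.011,"ty": 0.014,"tz": 0.558,"wx": -0.003,"wy": -0.005,"wz": 0,"claw": 1},
])

```text
clock: 17.15
eef_pos: [575.5, 371.2, 29.3]
tool_rot: [3.138, 0.002, 2.932]
force: [-0.5, -0.7, 6.9]
width: 61.9
gripper_force: 67.5
```

```bash
python3 - <<'E'
from h import *
s=ctrl.read_state();print(s['eef_pos'],s['tool_rot'],s['width'],s['gripper_force'],s['force'])
p=s['eef_pos']; t=b2w(6,0); print(t)
a=np.degrees(s['tool_rot'][2])
rel([[(p[0],p[1],p[2]+200,a)],[(540,170,p[2]+200,180)],[(*t[:2],p[2]+200,189.8)]])
E
```

```text
[575.49355257 371.18174174  29.27390876] [3.13805003e+00 2.03321857e-03 2.93202235e+00] 61.920295364277614 67.48628396311688 [-0.50615009 -0.66212035  6.88296634]
[524.11244739 -27.17874301   0.        ]
[-0.0014, 0.0024, -0.6667] [0.002, 0.001, 0.0]
--
[-0.0238, -0.6805, -0.0] [0.0, 0.0, -0.133]
--
[0.053, -0.6573, -0.0] [0.0, 0.0, -0.109]
--
```

```bash
python3 - <<'E'
from h import *
p=snap('side','s5.png');w=cloud(p)
i=cv2.imread('pics/s5.png')
c=i[40:140,230:363]; c2=i[200:340,160:346]
cv2.imwrite('pics/s5b.png',np.hstack([cv2.resize(c,(399,300)),cv2.resize(c2,(399,300))]))
# far timer pixel: crop (290,65)/3 + (180,60)
q=w[70:98,268:292].reshape(-1,3);print(np.round(np.nanpercentile(q,[5,25,50,75,95],axis=0)))
for n in('timer_mid','tall_jar_mid'):
  for x in ctrl.trace(p,n):
    q=w[x['pixels']];q=q[~np.isnan(q[:,0])];print(n,round(x['score'],2),np.round(x['extent']),np.round(np.percentile(q,[3,50,97],axis=0)).tolist())
E
```

```text
[[ 4.790e+02 -1.043e+03  1.000e+00]
 [ 4.920e+02 -8.270e+02  3.000e+00]
 [ 5.720e+02 -7.830e+02  1.600e+01]
 [ 5.930e+02  3.250e+02  4.380e+02]
 [ 6.200e+02  3.530e+02  4.730e+02]]
timer_mid 0.76 [234. 268.  32.  42.] [[544.0, 350.0, 2.0], [564.0, 392.0, 40.0], [600.0, 407.0, 65.0]]
tall_jar_mid 0.91 [257. 207.  23.  48.] [[522.0, 144.0, 9.0], [546.0, 196.0, 81.0], [572.0, 204.0, 121.0]]
tall_jar_mid 0.88 [253. 319.  23.  47.] [[484.0, 506.0, 9.0], [502.0, 540.0, 74.0], [523.0, 547.0, 90.0]]
```

View pics/s5b.png

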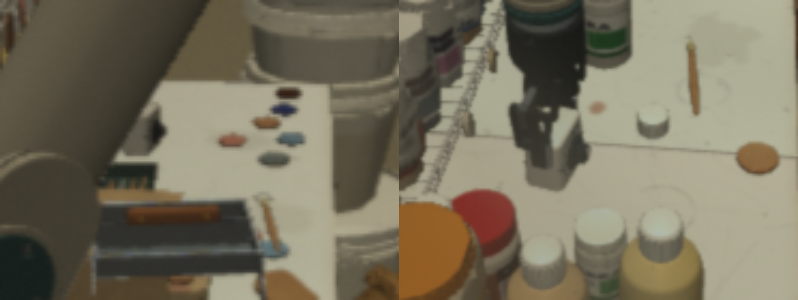

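Emit:
jog_arm([
  {"tx": 0,"ty": 0,"tz": -0.06,"wx": 0,"wy": 0,"wz": 0,"claw": 1},
  {"tx": 0,"ty": 0,"tz": -0.18,"wx": 0,"wy": 0,"wz": 0,"claw": 1},
  {"tx": 0,"ty": 0,"tz": -0.32,"wx": 0,"wy": 0,"wz": 0,"claw": 1},
  {"tx": 0,"ty": 0,"tz": -0.46,"wx": 0,"wy": 0,"wz": 0,"claw": 1},
  {"tx": 0,"ty": 0.002,"tz": -0.6,"wx": 0.002,"wy": 0,"wz": 0,"claw": 1},
  {"tx": 0,"ty": 0.002,"tz": -0.667,"wx": 0.002,"wy": 0,"wz": 0,"claw": 1},
  {"tx": 0,"ty": 0.002,"tz": -0.667,"wx": 0.002,"wy": 0,"wz": 0,"claw": 1},
])

```text
clock: 18.0
eef_pos: [575.9, 372.5, 232.6]
tool_rot: [3.137, 0.005, 2.933]
force: [0.4, 0.2, -0.7]
width: 62.1
gripper_force: 66.5
```

Emit:
jog_arm([
  {"tx": 0,"ty": -0.1,"tz": 0,"wx": 0,"wy": 0,"wz": -0.03,"claw": 1},
  {"tx": -0.01,"ty": -0.24,"tz": 0,"wx": 0,"wy": 0,"wz": -0.06,"claw": 1},
  {"tx": -0.015,"ty": -0.38,"tz": 0,"wx": 0,"wy": 0,"wz": -0.09,"claw": 1},
  {"tx": -0.02,"ty": -0.52,"tz": 0,"wx": 0,"wy": 0,"wz": -0.12,"claw": 1},
  {"tx": -0.024,"ty": -0.68,"tz": 0,"wx": 0,"wy": 0,"wz": -0.133,"claw": 1},
])

```text
clock: 18.5
eef_pos: [537.3, 168.9, 226.4]
tool_rot: [-3.14, -0.003, -3.139]
force: [1.1, -0.5, -0.8]
width: 61.9
gripper_force: 66.4
```

Emit:
jog_arm([
  {"tx": 0.01,"ty": -0.14,"tz": 0,"wx": 0,"wy": 0,"wz": -0.03,"claw": 1},
  {"tx": 0.02,"ty": -0.28,"tz": 0,"wx": 0,"wy": 0,"wz": -0.06,"claw": 1},
  {"tx": 0.03,"ty": -0.42,"tz": 0,"wx": 0,"wy": 0,"wz": -0.09,"claw": 1},
  {"tx": 0.045,"ty": -0.55,"tz": 0,"wx": 0,"wy": 0,"wz": -0.109,"claw": 1},
  {"tx": 0.053,"ty": -0.657,"tz": 0,"wx": 0,"wy": 0,"wz": -0.109,"claw": 1},
  {"tx": 0.053,"ty": -0.657,"tz": 0,"wx": 0,"wy": 0,"wz": -0.109,"claw": 1},
  {"tx": 0.053,"ty": -0.657,"tz": 0,"wx": 0,"wy": 0,"wz": -0.109,"claw": 1},
  {"tx": 0.053,"ty": -0.657,"tz": 0,"wx": 0,"wy": 0,"wz": -0.109,"claw": 1},
])

```text
clock: 19.3
eef_pos: [522.4, -25.7, 227.4]
tool_rot: [-3.141, -0.002, -2.969]
force: [0.1, -0.2, -1.6]
width: 62.0
gripper_force: 66.5
```

```bash
python3 - <<'E'
from h import *
s=ctrl.read_state();print(s['eef_pos'],s['tool_rot'],s['width'],s['gripper_force'],s['force'])
t=b2w(6,0)
rel([[(*t[:2],34,189.8)]])
p=snap('side','s6.png');w=cloud(p)
for n in('timer_mid',):
  for x in ctrl.trace(p,n):
    q=w[x['pixels']];q=q[~np.isnan(q[:,0])];print(n,round(x['score'],2),np.round(x['extent']),np.round(np.percentile(q,[3,50,97],axis=0)).tolist())
i=cv2.imread('pics/s6.png')[60:260,180:447];cv2.imwrite('pics/s6b.png',cv2.resize(i,(800,599)))
E
```

```text
[522.4280135  -25.73878656 227.35950211] [-3.14139379e+00 -2.25817090e-03 -2.96907722e+00] 61.97835462060113 66.47612545839365 [ 0.12991782 -0.15446926 -1.55672685]
[-0.0062, -0.0056, 0.6445] [-0.0, -0.001, 0.001]
--
timer_mid 0.92 [278. 114.  20.  30.] [[491.0, -32.0, 203.0], [522.0, 5.0, 229.0], [542.0, 11.0, 262.0]]
timer_mid 0.64 [326. 272.  19.  16.] [[346.0, 323.0, 6.0], [365.0, 343.0, 9.0], [383.0, 361.0, 11.0]]
```

View pics/s6b.png

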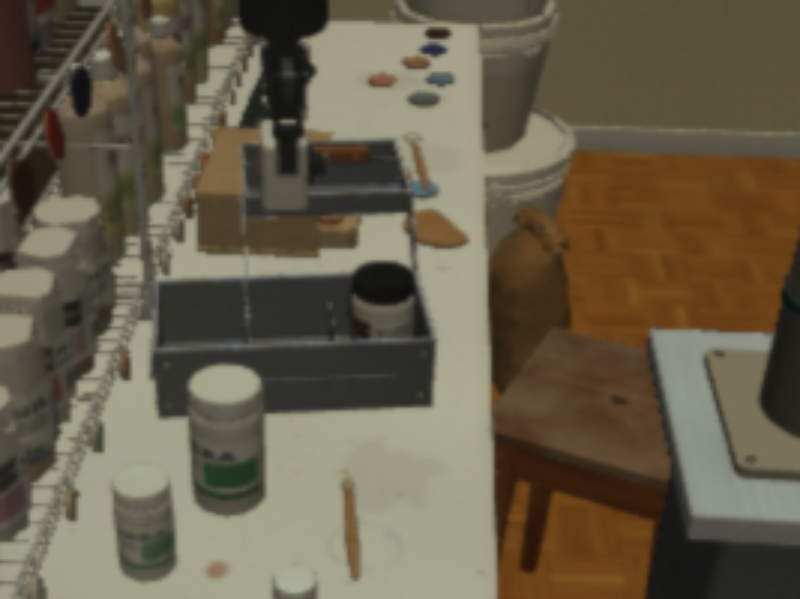

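Emit:
jog_arm([
  {"tx": -0.006,"ty": -0.006,"tz": 0.1,"wx": 0,"wy": 0,"wz": 0,"claw": 1},
  {"tx": -0.006,"ty": -0.006,"tz": 0.2,"wx": 0,"wy": 0,"wz": 0,"claw": 1},
  {"tx": -0.006,"ty": -0.006,"tz": 0.3,"wx": 0,"wy": 0,"wz": 0,"claw": 1},
  {"tx": -0.006,"ty": -0.006,"tz": 0.4,"wx": 0,"wy": 0,"wz": 0,"claw": 1},
  {"tx": -0.006,"ty": -0.006,"tz": 0.5,"wx": 0,"wy": 0,"wz": 0,"claw": 1},
  {"tx": -0.006,"ty": -0.006,"tz": 0.58,"wx": 0,"wy": 0,"wz": 0,"claw": 1},
  {"tx": -0.006,"ty": -0.006,"tz": 0.62,"wx": 0,"wy": 0,"wz": 0,"claw": 1},
  {"tx": -0.006,"ty": -0.006,"tz": 0.64,"wx": 0,"wy": 0,"wz": 0,"claw": 1},
  {"tx": -0.006,"ty": -0.006,"tz": 0.645,"wx": 0,"wy": 0,"wz": 0,"claw": 1},
  {"tx": -0.006,"ty": -0.006,"tz": 0.645,"wx": 0,"wy": 0,"wz": 0,"claw": 1},
])

```text
clock: 20.4
eef_pos: [525.4, -28.7, 35.0]
tool_rot: [-3.14, -0.0, -2.97]
force: [-0.3, -0.1, -1.2]
width: 62.0
gripper_force: 66.4
```

Emit:
jog_arm([
  {"tx": 0,"ty": 0,"tz": 0.004,"wx": 0,"wy": 0,"wz": 0,"claw": 1},
  {"tx": 0,"ty": 0,"tz": 0.006,"wx": 0,"wy": 0,"wz": 0,"claw": 1},
  {"tx": 0,"ty": 0,"tz": 0.006,"wx": 0,"wy": 0,"wz": 0,"claw": 0.05},
  {"tx": 0,"ty": 0,"tz": 0.006,"wx": 0,"wy": 0,"wz": 0,"claw": 0.05},
  {"tx": 0,"ty": 0,"tz": 0.006,"wx": 0,"wy": 0,"wz": 0,"claw": 0.05},
  {"tx": 0,"ty": 0,"tz": 0.006,"wx": 0,"wy": 0,"wz": 0,"claw": 0.05},
  {"tx": 0,"ty": 0,"tz": -0.1,"wx": 0,"wy": 0,"wz": 0,"claw": 0.05},
  {"tx": 0,"ty": 0,"tz": -0.25,"wx": 0,"wy": 0,"wz": 0,"claw": 0.05},
  {"tx": 0,"ty": 0,"tz": -0.4,"wx": 0,"wy": 0,"wz": 0,"claw": 0.05},
  {"tx": 0,"ty": 0,"tz": -0.55,"wx": 0,"wy": 0,"wz": 0,"claw": 0.05},
  {"tx": 0,"ty": 0,"tz": -0.7,"wx": 0,"wy": 0,"wz": 0,"claw": 0.05},
  {"tx": 0,"ty": 0,"tz": -0.86,"wx": 0,"wy": 0,"wz": 0,"claw": 0.05},
])

```text
clock: 21.6
eef_pos: [524.3, -28.5, 294.1]
tool_rot: [-3.14, -0.002, -2.971]
force: [1.1, -0.9, -0.7]
width: 81.2
gripper_force: 0.0
```

```bash
python3 - <<'E'
from h import *
s=ctrl.read_state();print(s['eef_pos'],s['tool_rot'],s['width'],s['force'])
w=cloud(snap('top','t7.png')).reshape(-1,3)
q=w[(w[:,0]>420)&(w[:,0]<600)&(w[:,1]>-320)&(w[:,1]<-150)&(w[:,2]>150)&(w[:,2]<170)];q=q
print('rail',len(q),cv2.minAreaRect(q[:,:2].astype(np.float32)),q.mean(0))
i=cv2.imread('pics/t7.png')[110:310,230:497];cv2.imwrite('pics/t7b.png',cv2.resize(i,(800,599)))
rel([[(506,-227.5,290,189.8)],[(506,-227.5,138,189.8)]])
E
```

```text
[524.27334588 -28.51997865 294.13272501] [-3.14035540e+00 -1.92142320e-03 -2.97069331e+00] 81.17054871962222 [ 1.07403259 -0.86349419 -0.66171409]
rail 319 ((504.4985046386719, -224.61512756347656), (98.57984161376953, 15.900431632995605), 10.180498123168945) [ 503.76942249 -223.46885219  158.39994492]
[0.1888, -0.6411, 0.0406] [-0.003, 0.008, -0.0]
--
[0.0, -0.0, 0.5067] [0.0, 0.0, 0.0]
--
```

View pics/t7b.png

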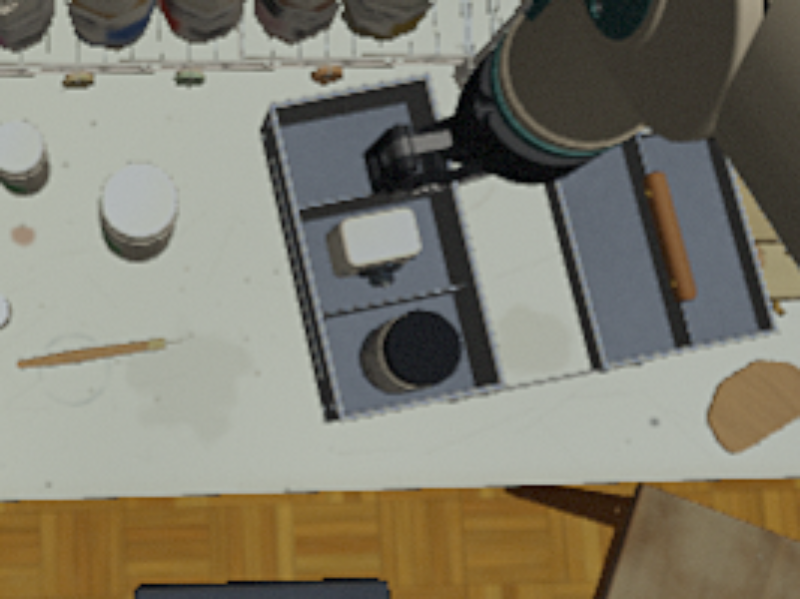

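Emit:
jog_arm([
  {"tx": 0.19,"ty": -0.64,"tz": 0.04,"wx": 0,"wy": 0.004,"wz": 0,"claw": 0.4},
  {"tx": 0.19,"ty": -0.64,"tz": 0.04,"wx": 0,"wy": 0.004,"wz": 0,"claw": 0.4},
  {"tx": 0.19,"ty": -0.64,"tz": 0.04,"wx": 0,"wy": 0.004,"wz": 0,"claw": 0.4},
  {"tx": 0.19,"ty": -0.64,"tz": 0.04,"wx": 0,"wy": 0.004,"wz": 0,"claw": 0.4},
  {"tx": 0.19,"ty": -0.64,"tz": 0.04,"wx": 0,"wy": 0.004,"wz": 0,"claw": 0.4},
  {"tx": 0.19,"ty": -0.64,"tz": 0.04,"wx": 0,"wy": 0.004,"wz": 0,"claw": 0.4},
  {"tx": 0.19,"ty": -0.64,"tz": 0.04,"wx": 0,"wy": 0.004,"wz": 0,"claw": 0.4},
])

```text
clock: 22.35
eef_pos: [501.7, -226.0, 280.5]
tool_rot: [-3.141, -0.008, -2.969]
force: [0.8, -0.1, -0.5]
width: 51.2
gripper_force: 0.0
```

Emit:
jog_arm([
  {"tx": 0,"ty": 0,"tz": 0.15,"wx": 0,"wy": 0,"wz": 0,"claw": 0.4},
  {"tx": 0,"ty": 0,"tz": 0.3,"wx": 0,"wy": 0,"wz": 0,"claw": 0.4},
  {"tx": 0,"ty": 0,"tz": 0.42,"wx": 0,"wy": 0,"wz": 0,"claw": 0.4},
  {"tx": 0,"ty": 0,"tz": 0.5,"wx": 0,"wy": 0,"wz": 0,"claw": 0.4},
  {"tx": 0,"ty": 0,"tz": 0.507,"wx": 0,"wy": 0,"wz": 0,"claw": 0.4},
  {"tx": 0,"ty": 0,"tz": 0.507,"wx": 0,"wy": 0,"wz": 0,"claw": 0.4},
])

```text
clock: 22.95
eef_pos: [501.0, -226.4, 128.8]
tool_rot: [-3.141, -0.008, -2.968]
force: [-0.6, -1.0, 0.9]
width: 51.2
gripper_force: 0.0
```

Emit:
jog_arm([
  {"tx": 0,"ty": 0,"tz": -0.02,"wx": 0,"wy": 0.005,"wz": 0,"claw": 0.4},
  {"tx": 0,"ty": 0,"tz": -0.02,"wx": 0,"wy": 0.005,"wz": 0,"claw": 1},
  {"tx": 0,"ty": 0,"tz": -0.02,"wx": 0,"wy": 0.005,"wz": 0,"claw": 1},
  {"tx": 0,"ty": 0,"tz": -0.02,"wx": 0,"wy": 0.005,"wz": 0,"claw": 1},
  {"tx": 0,"ty": 0,"tz": -0.02,"wx": 0,"wy": 0.005,"wz": 0,"claw": 1},
  {"tx": 0,"ty": 0,"tz": -0.02,"wx": 0,"wy": 0.005,"wz": 0,"claw": 1},
  {"tx": 0,"ty": 0,"tz": -0.02,"wx": 0,"wy": 0.005,"wz": 0,"claw": 1},
])

```text
clock: 23.65
eef_pos: [501.0, -227.7, 135.8]
tool_rot: [-3.14, -0.014, -2.971]
force: [-1.5, 0.8, 7.6]
width: 12.7
gripper_force: 61.6
```

Emit:
jog_arm([
  {"tx": 0,"ty": 0.022,"tz": -0.025,"wx": 0,"wy": 0,"wz": 0,"claw": 1},
  {"tx": 0,"ty": 0.046,"tz": -0.047,"wx": 0,"wy": 0,"wz": 0,"claw": 1},
  {"tx": 0,"ty": 0.072,"tz": -0.068,"wx": 0,"wy": 0,"wz": 0,"claw": 1},
  {"tx": 0,"ty": 0.0995,"tz": -0.086,"wx": 0,"wy": 0,"wz": 0,"claw": 1},
  {"tx": 0,"ty": 0.128,"tz": -0.1025,"wx": 0,"wy": 0,"wz": 0,"claw": 1},
  {"tx": 0,"ty": 0.158,"tz": -0.1165,"wx": 0,"wy": 0,"wz": 0,"claw": 1},
  {"tx": 0,"ty": 0.189,"tz": -0.128,"wx": 0,"wy": 0,"wz": 0,"claw": 1},
  {"tx": 0,"ty": 0.221,"tz": -0.137,"wx": 0,"wy": 0,"wz": 0,"claw": 1},
  {"tx": 0,"ty": 0.253,"tz": -0.1435,"wx": 0,"wy": 0,"wz": 0,"claw": 1},
  {"tx": 0,"ty": 0.286,"tz": -0.1475,"wx": 0,"wy": 0,"wz": 0,"claw": 1},
  {"tx": 0,"ty": 0.319,"tz": -0.149,"wx": 0,"wy": 0,"wz": 0,"claw": 1},
])

```text
clock: 24.75
eef_pos: [484.4, -132.0, 180.5]
tool_rot: [-3.14, -0.015, -2.97]
force: [-1.3, -0.3, 8.0]
width: 13.0
gripper_force: 61.8
```

Emit:
jog_arm([
  {"tx": 0,"ty": 0.033,"tz": 0.001,"wx": 0,"wy": 0,"wz": 0,"claw": 1},
  {"tx": 0,"ty": 0.066,"tz": 0.005,"wx": 0,"wy": 0,"wz": 0,"claw": 1},
  {"tx": 0,"ty": 0.098,"tz": 0.012,"wx": 0,"wy": 0,"wz": 0,"claw": 1},
  {"tx": 0,"ty": 0.13,"tz": 0.021,"wx": 0,"wy": 0,"wz": 0,"claw": 1},
  {"tx": 0,"ty": 0.161,"tz": 0.032,"wx": 0,"wy": 0,"wz": 0,"claw": 1},
  {"tx": 0,"ty": 0.191,"tz": 0.046,"wx": 0,"wy": 0,"wz": 0,"claw": 1},
  {"tx": 0,"ty": 0.22,"tz": 0.0625,"wx": 0,"wy": 0,"wz": 0,"claw": 1},
  {"tx": 0,"ty": 0.247,"tz": 0.081,"wx": 0,"wy": 0,"wz": 0,"claw": 1},
  {"tx": 0,"ty": 0.273,"tz": 0.102,"wx": 0,"wy": 0,"wz": 0,"claw": 1},
  {"tx": 0,"ty": 0.297,"tz": 0.124,"wx": 0,"wy": 0,"wz": 0,"claw": 1},
  {"tx": 0,"ty": 0.319,"tz": 0.149,"wx": 0,"wy": 0,"wz": 0,"claw": 1},
  {"tx": 0,"ty": 0.319,"tz": 0.149,"wx": 0,"wy": 0,"wz": 0,"claw": 1},
])

```text
clock: 25.95
eef_pos: [468.3, -38.9, 135.5]
tool_rot: [-3.139, -0.014, -2.97]
force: [-2.5, 2.2, 16.4]
width: 12.8
gripper_force: 63.1
```

Emit:
jog_arm([
  {"tx": 0,"ty": 0.006,"tz": 0.006,"wx": 0,"wy": 0,"wz": 0,"claw": 1},
  {"tx": 0,"ty": 0.006,"tz": 0.006,"wx": 0,"wy": 0,"wz": 0,"claw": 0.4},
  {"tx": 0,"ty": 0.006,"tz": 0.006,"wx": 0,"wy": 0,"wz": 0,"claw": 0.4},
  {"tx": 0,"ty": 0.006,"tz": 0.006,"wx": 0,"wy": 0,"wz": 0,"claw": 0.4},
  {"tx": 0,"ty": 0.006,"tz": 0.006,"wx": 0,"wy": 0,"wz": 0,"claw": 0.4},
  {"tx": 0,"ty": 0,"tz": -0.15,"wx": 0,"wy": -0.005,"wz": 0,"claw": 0.4},
  {"tx": 0,"ty": 0,"tz": -0.3,"wx": 0,"wy": -0.01,"wz": 0,"claw": 0.4},
  {"tx": 0,"ty": 0,"tz": -0.4,"wx": 0,"wy": -0.01,"wz": 0,"claw": 0.4},
  {"tx": 0,"ty": 0,"tz": -0.4,"wx": 0,"wy": -0.01,"wz": 0,"claw": 0.4},
])

```text
clock: 26.85
eef_pos: [472.3, -38.9, 257.8]
tool_rot: [-3.138, 0.008, -2.971]
force: [-0.5, -0.4, -0.3]
width: 51.2
gripper_force: 0.0
```

```bash
python3 - <<'E'
from h import *
s=ctrl.read_state();print(s['eef_pos'],s['tool_rot'],s['force'])
w=cloud(snap('side')).reshape(-1,3)
q=w[(w[:,0]>390)&(w[:,0]<600)&(w[:,1]>-120)&(w[:,1]<50)&(w[:,2]>149)&(w[:,2]<166)]
print('rail',len(q),q.mean(0),np.percentile(q[:,2],97))
q=w[(w[:,0]>350)&(w[:,0]<600)&(w[:,1]>-150)&(w[:,1]<80)&(w[:,2]>106)&(w[:,2]<148)]
print('tray',cv2.minAreaRect(q[:,:2].astype(np.float32)))
rel([[(500,140,255,189.8)],[(552,173.5,220,189.8)]])
E
```

```text
[472.26556317 -38.90906105 257.84840131] [-3.13835914  0.00794004 -2.97107094] [-0.47427118 -0.44320216 -0.34738219]
rail 207 [472.84907619 -32.92718466 157.37776561] 163.94891500090353
tray ((472.85589599609375, -37.53874969482422), (176.73773193359375, 146.62744140625), 8.894379615783691)
[-0.1974, 0.5711, 0.0018] [-0.002, 0.002, -0.0]
--
[-0.1898, 0.0805, 0.1167] [0.0, 0.0, 0.0]
--
```

Emit:
jog_arm([
  {"tx": -0.197,"ty": 0.571,"tz": 0.002,"wx": 0,"wy": 0,"wz": 0,"claw": 0},
  {"tx": -0.197,"ty": 0.571,"tz": 0.002,"wx": 0,"wy": 0,"wz": 0,"claw": 0},
  {"tx": -0.197,"ty": 0.571,"tz": 0.002,"wx": 0,"wy": 0,"wz": 0,"claw": 0},
  {"tx": -0.197,"ty": 0.571,"tz": 0.002,"wx": 0,"wy": 0,"wz": 0,"claw": 0},
  {"tx": -0.387,"ty": 0.652,"tz": 0.12,"wx": 0,"wy": 0,"wz": 0,"claw": 0},
  {"tx": -0.387,"ty": 0.652,"tz": 0.12,"wx": 0,"wy": 0,"wz": 0,"claw": 0},
  {"tx": -0.387,"ty": 0.652,"tz": 0.12,"wx": 0,"wy": 0,"wz": 0,"claw": 0},
  {"tx": -0.387,"ty": 0.652,"tz": 0.12,"wx": 0,"wy": 0,"wz": 0,"claw": 0},
  {"tx": -0.387,"ty": 0.652,"tz": 0.12,"wx": 0,"wy": 0,"wz": 0,"claw": 0},
])

```text
clock: 27.8
eef_pos: [549.8, 172.6, 217.7]
tool_rot: [-3.139, -0.002, -2.972]
force: [0.5, 0.1, 0.6]
width: 85.5
gripper_force: 0.0
```

```bash
python3 - <<'E'
from h import *
s=ctrl.read_state();print(s['eef_pos'],s['tool_rot'],s['force'])
rel([[(552,172.5,66,189.8)]])
E
```

```text
[549.81223931 172.55252096 217.73716059] [-3.13945032e+00 -1.56159807e-03 -2.97166590e+00] [0.52849515 0.070691   0.55030607]
[-0.0079, -0.0003, 0.5058] [-0.001, -0.001, -0.001]
--
```

Emit:
jog_arm([
  {"tx": -0.008,"ty": 0,"tz": 0.12,"wx": 0,"wy": 0,"wz": 0,"claw": 0},
  {"tx": -0.008,"ty": 0,"tz": 0.24,"wx": 0,"wy": 0,"wz": 0,"claw": 0},
  {"tx": -0.008,"ty": 0,"tz": 0.36,"wx": 0,"wy": 0,"wz": 0,"claw": 0},
  {"tx": -0.008,"ty": 0,"tz": 0.46,"wx": 0,"wy": 0,"wz": 0,"claw": 0},
  {"tx": -0.008,"ty": 0,"tz": 0.506,"wx": 0,"wy": 0,"wz": 0,"claw": 0},
  {"tx": -0.008,"ty": 0,"tz": 0.506,"wx": 0,"wy": 0,"wz": 0,"claw": 0},
  {"tx": -0.008,"ty": 0,"tz": 0.506,"wx": 0,"wy": 0,"wz": 0,"claw": 1},
  {"tx": -0.008,"ty": 0,"tz": 0.506,"wx": 0,"wy": 0,"wz": 0,"claw": 1},
  {"tx": -0.008,"ty": 0,"tz": 0.506,"wx": 0,"wy": 0,"wz": 0,"claw": 1},
  {"tx": -0.008,"ty": 0,"tz": 0.506,"wx": 0,"wy": 0,"wz": 0,"claw": 1},
  {"tx": -0.008,"ty": 0,"tz": 0.506,"wx": 0,"wy": 0,"wz": 0,"claw": 1},
])

```text
clock: 28.9
eef_pos: [554.7, 173.7, 68.4]
tool_rot: [-3.14, 0.004, -2.971]
force: [0.3, -2.3, 7.9]
width: 60.9
gripper_force: 64.4
```

```bash
python3 - <<'E'
from h import *
s=ctrl.read_state();print(s['eef_pos'],s['tool_rot'],s['width'],s['gripper_force'],s['force'])
p=s['eef_pos']; t=b2w(89,0); print(t)
rel([[(p[0],p[1],p[2]+200,189.8)],[(*t[:2],p[2]+200,189.8)]])
E
```

```text
[554.67465611 173.74203081  68.40686472] [-3.14004258  0.0035609  -2.97127476] 60.92490525739801 64.44579407572746 [ 0.2976592  -2.29945639  7.93771257]
[605.90130297 -13.05135457   0.        ]
[-0.0024, -0.001, -0.6667] [-0.001, 0.002, -0.0]
--
[-0.0623, -0.6426, -0.0] [0.0, 0.0, 0.0]
--
```

Emit:
jog_arm([
  {"tx": 0,"ty": 0,"tz": -0.06,"wx": 0,"wy": 0,"wz": 0,"claw": 1},
  {"tx": 0,"ty": 0,"tz": -0.18,"wx": 0,"wy": 0,"wz": 0,"claw": 1},
  {"tx": 0,"ty": 0,"tz": -0.32,"wx": 0,"wy": 0,"wz": 0,"claw": 1},
  {"tx": 0,"ty": 0,"tz": -0.46,"wx": 0,"wy": 0,"wz": 0,"claw": 1},
  {"tx": 0,"ty": 0,"tz": -0.6,"wx": 0,"wy": 0.002,"wz": 0,"claw": 1},
  {"tx": -0.002,"ty": 0,"tz": -0.667,"wx": 0,"wy": 0.002,"wz": 0,"claw": 1},
  {"tx": -0.002,"ty": 0,"tz": -0.667,"wx": 0,"wy": 0.002,"wz": 0,"claw": 1},
])

```text
clock: 29.6
eef_pos: [555.6, 175.2, 270.3]
tool_rot: [3.142, 0.005, -2.971]
force: [0.6, 0.5, -4.3]
width: 60.9
gripper_force: 66.7
```

```bash
python3 - <<'E'
from h import *
for n in('top','side'):
    w=np.load(n+'1.npy').reshape(-1,3)
    for z0,z1 in((90,180),(180,260),(260,400)):
        q=w[(w[:,1]>-110)&(w[:,1]<90)&(w[:,0]>655)&(w[:,2]>z0)&(w[:,2]<z1)]
        if len(q):print(n,z0,len(q),np.round(np.percentile(q[:,0],[0,2,10])))
s=ctrl.read_state();print(s['eef_pos'],s['width'])
t=b2w(90,0);rel([[(*t[:2],262,189.8)]])
E
```

```text
top 90 2840 [696. 699. 705.]
top 260 2660 [669. 672. 678.]
side 90 1732 [696. 700. 706.]
side 260 659 [670. 673. 679.]
[555.62758994 175.16245706 270.26993926] 60.946495999003105
[-0.0617, -0.6467, 0.0278] [0.0, 0.003, -0.0]
--
```

Emit:
jog_arm([
  {"tx": -0.01,"ty": -0.12,"tz": 0.01,"wx": 0,"wy": 0,"wz": 0,"claw": 1},
  {"tx": -0.02,"ty": -0.25,"tz": 0.02,"wx": 0,"wy": 0,"wz": 0,"claw": 1},
  {"tx": -0.03,"ty": -0.37,"tz": 0.028,"wx": 0,"wy": 0.003,"wz": 0,"claw": 1},
  {"tx": -0.04,"ty": -0.48,"tz": 0.028,"wx": 0,"wy": 0.003,"wz": 0,"claw": 1},
  {"tx": -0.05,"ty": -0.57,"tz": 0.028,"wx": 0,"wy": 0.003,"wz": 0,"claw": 1},
  {"tx": -0.054,"ty": -0.63,"tz": 0.028,"wx": 0,"wy": 0.003,"wz": 0,"claw": 1},
  {"tx": -0.056,"ty": -0.646,"tz": 0.028,"wx": 0,"wy": 0.003,"wz": 0,"claw": 1},
  {"tx": -0.056,"ty": -0.646,"tz": 0.028,"wx": 0,"wy": 0.003,"wz": 0,"claw": 1},
  {"tx": -0.056,"ty": -0.646,"tz": 0.028,"wx": 0,"wy": 0.003,"wz": 0,"claw": 1},
])

```text
clock: 30.5
eef_pos: [602.5, -11.9, 257.4]
tool_rot: [3.141, -0.009, -2.969]
force: [-0.4, 0.3, -4.1]
width: 61.2
gripper_force: 66.7
```

```bash
python3 - <<'E'
from h import *
p=snap('side','s8.png');snap('top','t8.png')
s=ctrl.read_state();print(s['eef_pos'],s['width'],s['force'],s['tool_rot'])
t=b2w(88,0);rel([[(*t[:2],74,189.8)]])
a=cv2.resize(cv2.imread('pics/s8.png')[20:240,180:380],(400,440));b=cv2.resize(cv2.imread('pics/t8.png')[80:300,280:480],(400,440))
cv2.imwrite('pics/st8.png',np.hstack([a,b]))
E
```

```text
[602.84628034 -11.7886711  257.92681294] 60.86329054465927 [-0.94602765 -1.3593204  -3.28599104] [-3.14138062 -0.00809966 -2.96813979]
[-0.0109, -0.0058, 0.613] [-0.0, -0.005, 0.002]
--
```

View pics/st8.png

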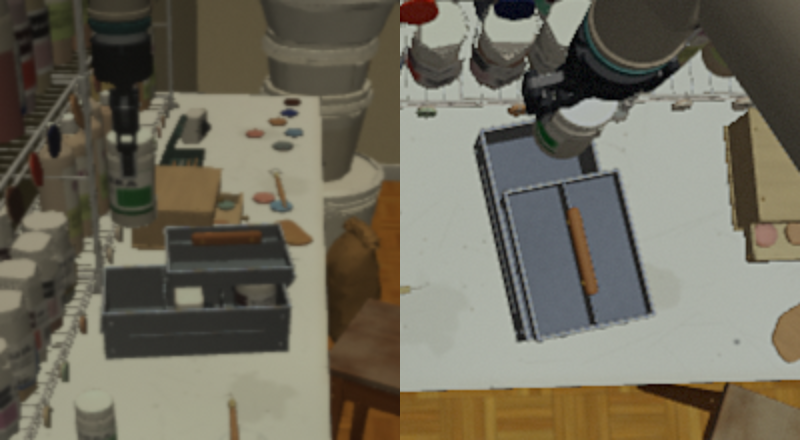

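Emit:
jog_arm([
  {"tx": -0.008,"ty": -0.006,"tz": 0.08,"wx": 0,"wy": -0.004,"wz": 0,"claw": 1},
  {"tx": -0.008,"ty": -0.006,"tz": 0.17,"wx": 0,"wy": -0.004,"wz": 0,"claw": 1},
  {"tx": -0.008,"ty": -0.006,"tz": 0.26,"wx": 0,"wy": -0.004,"wz": 0,"claw": 1},
  {"tx": -0.008,"ty": -0.006,"tz": 0.35,"wx": 0,"wy": -0.004,"wz": 0,"claw": 1},
  {"tx": -0.008,"ty": -0.006,"tz": 0.44,"wx": 0,"wy": -0.004,"wz": 0,"claw": 1},
  {"tx": -0.008,"ty": -0.006,"tz": 0.52,"wx": 0,"wy": -0.004,"wz": 0,"claw": 1},
  {"tx": -0.008,"ty": -0.006,"tz": 0.58,"wx": 0,"wy": -0.004,"wz": 0,"claw": 1},
  {"tx": -0.008,"ty": -0.006,"tz": 0.605,"wx": 0,"wy": -0.004,"wz": 0,"claw": 1},
  {"tx": -0.008,"ty": -0.006,"tz": 0.61,"wx": 0,"wy": -0.004,"wz": 0,"claw": 1},
  {"tx": -0.008,"ty": -0.006,"tz": 0.61,"wx": 0,"wy": -0.004,"wz": 0,"claw": 1},
])

```text
clock: 31.6
eef_pos: [605.2, -15.1, 75.8]
tool_rot: [-3.14, -0.0, -2.97]
force: [-0.1, 0.5, -3.1]
width: 60.9
gripper_force: 66.6
```

Emit:
jog_arm([
  {"tx": 0,"ty": 0,"tz": 0.006,"wx": 0,"wy": 0,"wz": 0,"claw": 1},
  {"tx": 0,"ty": 0,"tz": 0.01,"wx": 0,"wy": 0,"wz": 0,"claw": 1},
  {"tx": 0,"ty": 0,"tz": 0.01,"wx": 0,"wy": 0,"wz": 0,"claw": 0.05},
  {"tx": 0,"ty": 0,"tz": 0.01,"wx": 0,"wy": 0,"wz": 0,"claw": 0.05},
  {"tx": 0,"ty": 0,"tz": 0.01,"wx": 0,"wy": 0,"wz": 0,"claw": 0.05},
  {"tx": 0,"ty": 0,"tz": 0.01,"wx": 0,"wy": 0,"wz": 0,"claw": 0.05},
  {"tx": 0,"ty": 0,"tz": -0.1,"wx": 0,"wy": 0,"wz": 0,"claw": 0.05},
  {"tx": 0,"ty": 0,"tz": -0.25,"wx": 0,"wy": 0,"wz": 0,"claw": 0.05},
  {"tx": 0,"ty": 0,"tz": -0.4,"wx": 0,"wy": 0,"wz": 0,"claw": 0.05},
  {"tx": 0,"ty": 0,"tz": -0.5,"wx": 0,"wy": 0,"wz": 0,"claw": 0.05},
  {"tx": 0,"ty": 0,"tz": -0.5,"wx": 0,"wy": 0,"wz": 0,"claw": 0.05},
])

```text
clock: 32.7
eef_pos: [608.0, -15.3, 230.4]
tool_rot: [-3.139, 0.009, -2.971]
force: [0.7, -0.1, -0.3]
width: 80.9
gripper_force: 0.0
```

```bash
python3 - <<'E'
from h import *
p=snap('side');w=cloud(p)
s=ctrl.read_state();print(s['eef_pos'],s['width'],s['force'],s['tool_rot'],s['qpos'])
for n in ('tall_jar_mid','needle_mid'):
  for x in ctrl.trace(p,n):
    q=w[x['pixels']];q=q[~np.isnan(q[:,0])];print(n,round(x['score'],2),np.round(x['extent']),np.round(np.percentile(q,[3,50,97],axis=0)).tolist())
# needle fine fit, z above table
for n in('top1','side1'):
    v=np.load(n+'.npy').reshape(-1,3);q=v[(v[:,0]>425)&(v[:,0]<465)&(v[:,1]>125)&(v[:,1]<290)&(v[:,2]>7)&(v[:,2]<20)]
    f=np.polyfit(q[:,1],q[:,0],1);print(n,f,np.percentile(q[:,1],[0,2,50,98,100]))
E
```

```text
[606.27741589 -15.42202791 227.73452835] 81.11056636222759 [-0.0981241   0.21181668 -0.22258832] [-3.13930626  0.00389969 -2.97090196] [ 0.06710816  0.56833689 -0.14119623  1.65026981  0.09720791  0.92563306
  1.63110876]
tall_jar_mid 0.88 [228. 234.  21.  38.] [[584.0, 259.0, 9.0], [603.0, 288.0, 61.0], [624.0, 294.0, 90.0]]
tall_jar_mid 0.56 [248. 161.  22.  29.] [[573.0, -39.0, 56.0], [599.0, 5.0, 100.0], [631.0, 15.0, 126.0]]
tall_jar_mid 0.55 [253. 320.  21.  51.] [[483.0, 507.0, 9.0], [501.0, 540.0, 77.0], [523.0, 547.0, 91.0]]
needle_mid 0.5 [297. 239.   5.  33.] [[434.0, 164.0, 2.0], [442.0, 219.0, 11.0], [451.0, 274.0, 14.0]]
top1 [-1.21119800e-01  4.67394581e+02] [143.19875971 151.18629128 210.44375154 272.14847181 277.6283558 ]
side1 [-1.18833932e-01  4.68005617e+02] [151.73501452 153.22719506 219.20201941 276.35470735 279.83695397]
```

```bash
python3 - <<'E'
from h import *
rel([[(500,100,230,143)],[(442.6,208,120,96.85)]])
E
```

```text
[0.2765, 0.4385, -0.0181] [-0.001, -0.001, 0.52]
--
[0.3695, 0.1724, 0.3667] [0.0, -0.0, 0.513]
--
```

Emit:
jog_arm([
  {"tx": 0.08,"ty": 0.13,"tz": -0.018,"wx": 0,"wy": 0,"wz": 0.08,"claw": 0.3},
  {"tx": 0.16,"ty": 0.26,"tz": -0.018,"wx": 0,"wy": 0,"wz": 0.17,"claw": 0.53},
  {"tx": 0.24,"ty": 0.38,"tz": -0.018,"wx": 0,"wy": 0,"wz": 0.26,"claw": 0.53},
  {"tx": 0.276,"ty": 0.438,"tz": -0.018,"wx": 0,"wy": 0,"wz": 0.35,"claw": 0.53},
  {"tx": 0.276,"ty": 0.438,"tz": -0.018,"wx": 0,"wy": 0,"wz": 0.44,"claw": 0.53},
  {"tx": 0.276,"ty": 0.438,"tz": -0.018,"wx": 0,"wy": 0,"wz": 0.52,"claw": 0.53},
  {"tx": 0.276,"ty": 0.438,"tz": -0.018,"wx": 0,"wy": 0,"wz": 0.52,"claw": 0.53},
])

```text
clock: 33.55
eef_pos: [499.7, 100.0, 229.0]
tool_rot: [-3.137, -0.002, 2.496]
force: [0.4, 0.6, -0.2]
width: 40.0
gripper_force: 0.0
```

Emit:
jog_arm([
  {"tx": 0.12,"ty": 0.06,"tz": 0.1,"wx": 0,"wy": 0,"wz": 0.09,"claw": 0.53},
  {"tx": 0.24,"ty": 0.12,"tz": 0.2,"wx": 0,"wy": 0,"wz": 0.18,"claw": 0.53},
  {"tx": 0.3695,"ty": 0.172,"tz": 0.3,"wx": 0,"wy": 0,"wz": 0.27,"claw": 0.53},
  {"tx": 0.3695,"ty": 0.172,"tz": 0.367,"wx": 0,"wy": 0,"wz": 0.36,"claw": 0.53},
  {"tx": 0.3695,"ty": 0.172,"tz": 0.367,"wx": 0,"wy": 0,"wz": 0.45,"claw": 0.53},
  {"tx": 0.3695,"ty": 0.172,"tz": 0.367,"wx": 0,"wy": 0,"wz": 0.513,"claw": 0.53},
  {"tx": 0.3695,"ty": 0.172,"tz": 0.367,"wx": 0,"wy": 0,"wz": 0.513,"claw": 0.53},
  {"tx": 0.3695,"ty": 0.172,"tz": 0.367,"wx": 0,"wy": 0,"wz": 0.513,"claw": 0.53},
  {"tx": 0.3695,"ty": 0.172,"tz": 0.367,"wx": 0,"wy": 0,"wz": 0.513,"claw": 0.53},
])

```text
clock: 34.45
eef_pos: [443.2, 207.5, 120.1]
tool_rot: [-3.14, 0.001, 1.692]
force: [0.5, 0.6, 0.6]
width: 40.3
gripper_force: 0.0
```

```bash
python3 - <<'E'
from h import *
s=ctrl.read_state();print(s['eef_pos'],s['width'],s['tool_rot'])
rel([[(442.6,208,6,96.85)]])
w=cloud(snap('top')).reshape(-1,3);q=w[(w[:,0]>560)&(w[:,0]<650)&(w[:,1]>-80)&(w[:,1]<50)&(w[:,2]>112)&(w[:,2]<132)]
print('tall',len(q),np.round(q.mean(0),1),'want',b2w(87.5,0)[:2])
E
```

```text
[443.20452187 207.46977513 120.11131045] 40.334097525949026 [-3.13983033e+00  1.46847446e-03  1.69204872e+00]
[0.0026, -0.0011, 0.3804] [-0.001, 0.001, 0.001]
--
tall 568 [599.3 -19.  121.5] want [604.42319112 -13.30666882]
```

Emit:
jog_arm([
  {"tx": 0.002,"ty": -0.001,"tz": 0.12,"wx": 0,"wy": 0,"wz": 0,"claw": 0.53},
  {"tx": 0.002,"ty": -0.001,"tz": 0.24,"wx": 0,"wy": 0,"wz": 0,"claw": 0.53},
  {"tx": 0.002,"ty": -0.001,"tz": 0.33,"wx": 0,"wy": 0,"wz": 0,"claw": 0.53},
  {"tx": 0.002,"ty": -0.001,"tz": 0.37,"wx": 0,"wy": 0,"wz": 0,"claw": 0.53},
  {"tx": 0.002,"ty": -0.001,"tz": 0.38,"wx": 0,"wy": 0,"wz": 0,"claw": 0.53},
  {"tx": 0.002,"ty": -0.001,"tz": 0.38,"wx": 0,"wy": 0,"wz": 0,"claw": 0.53},
  {"tx": 0.002,"ty": -0.001,"tz": 0.38,"wx": 0,"wy": 0,"wz": 0,"claw": 0.53},
])

```text
clock: 35.2
eef_pos: [443.6, 208.4, 7.4]
tool_rot: [3.141, 0.001, 1.69]
force: [1.0, 0.4, -1.0]
width: 40.1
gripper_force: 0.0
```

Emit:
jog_arm([
  {"tx": 0,"ty": 0,"tz": 0.008,"wx": 0,"wy": 0,"wz": 0,"claw": 0.53},
  {"tx": 0,"ty": 0,"tz": 0.015,"wx": 0,"wy": 0,"wz": 0,"claw": 0.7},
  {"tx": 0,"ty": 0,"tz": 0.015,"wx": 0,"wy": 0,"wz": 0,"claw": 1},
  {"tx": 0,"ty": 0,"tz": 0.015,"wx": 0,"wy": 0,"wz": 0,"claw": 1},
  {"tx": 0,"ty": 0,"tz": 0.015,"wx": 0,"wy": 0,"wz": 0,"claw": 1},
  {"tx": 0,"ty": 0,"tz": 0.015,"wx": 0,"wy": 0,"wz": 0,"claw": 1},
  {"tx": 0,"ty": 0,"tz": 0.015,"wx": 0,"wy": 0,"wz": 0,"claw": 1},
])

```text
clock: 35.9
eef_pos: [442.9, 208.2, 2.2]
tool_rot: [-3.141, 0.001, 1.69]
force: [-0.3, -0.3, 5.9]
width: 9.2
gripper_force: 59.7
```

```bash
python3 - <<'E'
from h import *
s=ctrl.read_state();p=s['eef_pos'];print(p,s['width'],s['tool_rot'],s['gripper_force'],s['force'])
t=b2w(-50,35);print(t)
rel([[(p[0],p[1],p[2]+210,96.85)],[(480,90,p[2]+210,145)],[(*t[:2],p[2]+210,189.8)]])
E
```

```text
[442.85295561 208.23636986   2.18114774] 9.227358812994565 [-3.14065340e+00  1.12099164e-03  1.68989384e+00] 59.74422633647919 [-0.266325   -0.25526311  5.90692691]
[462.97227261  -2.22119851   0.        ]
[-0.0008, -0.0007, -0.7] [-0.001, 0.001, -0.0]
--
[-0.4061, 0.0759, 0.0] [0.0, 0.0, -0.535]
--
[-0.1298, -0.2844, -0.0] [-0.0, 0.0, -0.498]
--
```

Needle gripped (9 mm). Lift and carry.

Emit:
jog_arm([
  {"tx": 0,"ty": 0,"tz": -0.05,"wx": 0,"wy": 0,"wz": 0,"claw": 1},
  {"tx": 0,"ty": 0,"tz": -0.15,"wx": 0,"wy": 0,"wz": 0,"claw": 1},
  {"tx": 0,"ty": 0,"tz": -0.28,"wx": 0,"wy": 0,"wz": 0,"claw": 1},
  {"tx": 0,"ty": 0,"tz": -0.42,"wx": 0,"wy": 0,"wz": 0,"claw": 1},
  {"tx": 0,"ty": 0,"tz": -0.56,"wx": 0,"wy": 0,"wz": 0,"claw": 1},
  {"tx": 0,"ty": 0,"tz": -0.66,"wx": 0,"wy": 0,"wz": 0,"claw": 1},
  {"tx": 0,"ty": 0,"tz": -0.7,"wx": 0,"wy": 0,"wz": 0,"claw": 1},
  {"tx": 0,"ty": 0,"tz": -0.7,"wx": 0,"wy": 0,"wz": 0,"claw": 1},
])

```text
clock: 36.7
eef_pos: [444.0, 209.0, 213.5]
tool_rot: [3.139, -0.0, 1.69]
force: [0.5, 0.3, -1.2]
width: 9.5
gripper_force: 59.0
```

Emit:
jog_arm([
  {"tx": -0.06,"ty": 0.01,"tz": 0,"wx": 0,"wy": 0,"wz": -0.05,"claw": 1},
  {"tx": -0.13,"ty": 0.02,"tz": 0,"wx": 0,"wy": 0,"wz": -0.12,"claw": 1},
  {"tx": -0.2,"ty": 0.035,"tz": 0,"wx": 0,"wy": 0,"wz": -0.2,"claw": 1},
  {"tx": -0.27,"ty": 0.05,"tz": 0,"wx": 0,"wy": 0,"wz": -0.28,"claw": 1},
  {"tx": -0.34,"ty": 0.06,"tz": 0,"wx": 0,"wy": 0,"wz": -0.36,"claw": 1},
  {"tx": -0.39,"ty": 0.07,"tz": 0,"wx": 0,"wy": 0,"wz": -0.44,"claw": 1},
  {"tx": -0.406,"ty": 0.076,"tz": 0,"wx": 0,"wy": 0,"wz": -0.5,"claw": 1},
  {"tx": -0.406,"ty": 0.076,"tz": 0,"wx": 0,"wy": 0,"wz": -0.535,"claw": 1},
])

```text
clock: 37.5
eef_pos: [479.6, 88.7, 210.5]
tool_rot: [-3.138, -0.001, 2.531]
force: [-0.2, 0.1, 0.7]
width: 9.4
gripper_force: 59.0
```

Emit:
jog_arm([
  {"tx": -0.03,"ty": -0.05,"tz": 0,"wx": 0,"wy": 0,"wz": -0.06,"claw": 1},
  {"tx": -0.05,"ty": -0.1,"tz": 0,"wx": 0,"wy": 0,"wz": -0.14,"claw": 1},
  {"tx": -0.08,"ty": -0.16,"tz": 0,"wx": 0,"wy": 0,"wz": -0.22,"claw": 1},
  {"tx": -0.1,"ty": -0.21,"tz": 0,"wx": 0,"wy": 0,"wz": -0.3,"claw": 1},
  {"tx": -0.12,"ty": -0.26,"tz": 0,"wx": 0,"wy": 0,"wz": -0.38,"claw": 1},
  {"tx": -0.13,"ty": -0.284,"tz": 0,"wx": 0,"wy": 0,"wz": -0.45,"claw": 1},
  {"tx": -0.13,"ty": -0.284,"tz": 0,"wx": 0,"wy": 0,"wz": -0.498,"claw": 1},
  {"tx": -0.13,"ty": -0.284,"tz": 0,"wx": 0,"wy": 0,"wz": -0.498,"claw": 1},
  {"tx": -0.13,"ty": -0.284,"tz": 0,"wx": 0,"wy": 0,"wz": -0.498,"claw": 1},
])

```text
clock: 38.4
eef_pos: [462.6, -1.9, 211.2]
tool_rot: [-3.141, -0.003, -2.972]
force: [-1.0, 0.4, -0.9]
width: 9.2
gripper_force: 59.0
```

```bash
python3 - <<'E'
from h import *
p=snap('side','s9.png');w=cloud(p);snap('top','t9.png')
s=ctrl.read_state();print(s['eef_pos'],s['width'],s['force'],s['tool_rot'])
for x in ctrl.trace(p,'needle_mid'):
    q=w[x['pixels']];q=q[~np.isnan(q[:,0])];print(round(x['score'],2),np.round(x['extent']),np.round(np.percentile(q,[3,50,97],axis=0)).tolist())
v=w.reshape(-1,3);q=v[(v[:,0]>370)&(v[:,0]<560)&(v[:,1]>-50)&(v[:,1]<50)&(v[:,2]>200)&(v[:,2]<226)];print(len(q),np.round(np.percentile(q,[0,3,50,97,100],axis=0)))
t=b2w(-50,35);rel([[(*t[:2],122,189.8)]])
a=cv2.resize(cv2.imread('pics/s9.png')[60:230,220:380],(400,425));b=cv2.resize(cv2.imread('pics/t9.png')[100:270,300:460],(400,425))
cv2.imwrite('pics/st9.png',np.hstack([a,b]))
E
```

```text
[462.865092    -1.69482647 211.58736521] 9.153989488741942 [-0.34356727 -0.49401899 -0.66684949] [-3.14052282e+00 -2.29554827e-03 -2.97152065e+00]
0.57 [307. 165.  25.  10.] [[402.0, -41.0, 50.0], [431.0, -21.0, 71.0], [461.0, -15.0, 89.0]]
0.49 [300. 127.  50.   3.] [[400.0, -12.0, 213.0], [445.0, -0.0, 218.0], [517.0, 12.0, 222.0]]
165 [[395. -14. 212.]
 [400. -12. 213.]
 [455.   3. 219.]
 [517.  16. 224.]
 [520.  19. 226.]]
[-0.0004, -0.0015, 0.2991] [-0.001, -0.001, -0.0]
--
```

View pics/st9.png

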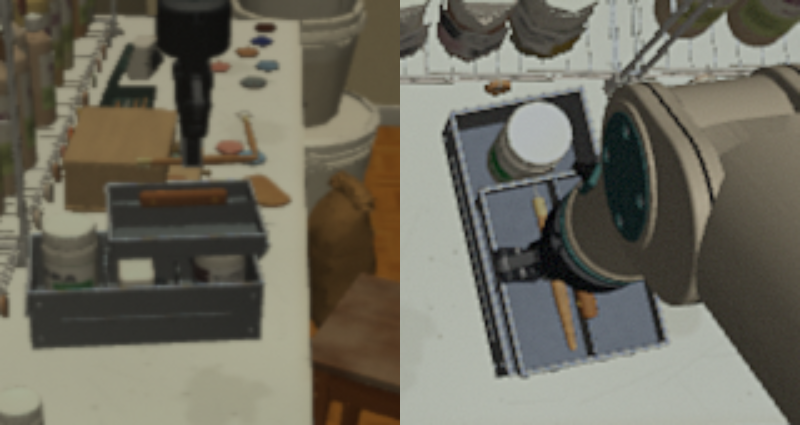

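Emit:
jog_arm([
  {"tx": 0.006,"ty": -0.001,"tz": 0.06,"wx": 0,"wy": 0,"wz": 0,"claw": 1},
  {"tx": 0.006,"ty": -0.001,"tz": 0.13,"wx": 0,"wy": 0,"wz": 0,"claw": 1},
  {"tx": 0.006,"ty": -0.001,"tz": 0.2,"wx": 0,"wy": 0,"wz": 0,"claw": 1},
  {"tx": 0.006,"ty": -0.001,"tz": 0.26,"wx": 0,"wy": 0,"wz": 0,"claw": 1},
  {"tx": 0.006,"ty": -0.001,"tz": 0.29,"wx": 0,"wy": 0,"wz": 0,"claw": 1},
  {"tx": 0.006,"ty": -0.001,"tz": 0.299,"wx": 0,"wy": 0,"wz": 0,"claw": 1},
  {"tx": 0.006,"ty": -0.001,"tz": 0.299,"wx": 0,"wy": 0,"wz": 0,"claw": 1},
  {"tx": 0.006,"ty": -0.001,"tz": 0.299,"wx": 0,"wy": 0,"wz": 0,"claw": 1},
])

```text
clock: 39.35
eef_pos: [461.9, -2.6, 123.1]
tool_rot: [-3.14, -0.0, -2.971]
force: [0.3, 0.5, -0.2]
width: 9.2
gripper_force: 59.0
```

Emit:
jog_arm([
  {"tx": 0,"ty": 0,"tz": 0.006,"wx": 0,"wy": 0,"wz": 0,"claw": 1},
  {"tx": 0,"ty": 0,"tz": 0.011,"wx": 0,"wy": 0,"wz": 0,"claw": 1},
  {"tx": 0,"ty": 0,"tz": 0.011,"wx": 0,"wy": 0,"wz": 0,"claw": 0.78},
  {"tx": 0,"ty": 0,"tz": 0.011,"wx": 0,"wy": 0,"wz": 0,"claw": 0.78},
  {"tx": 0,"ty": 0,"tz": 0.011,"wx": 0,"wy": 0,"wz": 0,"claw": 0.78},
  {"tx": 0,"ty": 0,"tz": 0.0,"wx": 0,"wy": 0,"wz": 0,"claw": 0.78},
  {"tx": 0,"ty": 0,"tz": -0.06,"wx": 0,"wy": 0,"wz": 0,"claw": 0.78},
  {"tx": 0,"ty": 0,"tz": -0.2,"wx": 0,"wy": 0,"wz": 0,"claw": 0.78},
  {"tx": 0,"ty": 0,"tz": -0.35,"wx": 0,"wy": 0,"wz": 0,"claw": 0.78},
  {"tx": 0,"ty": 0,"tz": -0.5,"wx": 0,"wy": 0,"wz": 0,"claw": 0.78},
  {"tx": 0,"ty": 0,"tz": -0.5,"wx": 0,"wy": 0,"wz": 0,"claw": 0.78},
])

```text
clock: 40.45
eef_pos: [465.2, -3.0, 278.1]
tool_rot: [-3.138, 0.01, -2.972]
force: [0.3, -1.1, -0.7]
width: 18.9
gripper_force: 0.0
```

Emit:
jog_arm([
  {"tx": 0,"ty": 0.8,"tz": 0,"wx": 0,"wy": 0,"wz": 0,"claw": 0.78},
  {"tx": 0,"ty": 0.8,"tz": 0,"wx": 0,"wy": 0,"wz": 0,"claw": 0.78},
  {"tx": 0,"ty": 0.8,"tz": 0,"wx": 0,"wy": 0,"wz": 0,"claw": 0.78},
  {"tx": 0,"ty": 0.8,"tz": 0,"wx": 0,"wy": 0,"wz": 0,"claw": 0.78},
  {"tx": 0,"ty": 0.8,"tz": 0,"wx": 0,"wy": 0,"wz": 0,"claw": 0.78},
  {"tx": 0,"ty": 0.8,"tz": 0,"wx": 0,"wy": 0,"wz": 0,"claw": 0.78},
  {"tx": 0,"ty": 0.8,"tz": 0,"wx": 0,"wy": 0,"wz": 0,"claw": 0.78},
])

```text
clock: 41.15
eef_pos: [420.3, 234.0, 271.6]
tool_rot: [-3.139, -0.002, -2.969]
force: [0.8, -0.8, -0.1]
width: 18.6
gripper_force: 0.0
```

```bash
python3 - <<'E'
from h import *
p=snap('side','s10.png');snap('top','t10.png')
s=ctrl.read_state();print(s['eef_pos'],s['width'],s['force'])
a=cv2.resize(cv2.imread('pics/s10.png')[60:230,220:380],(400,425));b=cv2.resize(cv2.imread('pics/t10.png')[100:270,300:460],(400,425))
cv2.imwrite('pics/st10.png',np.hstack([a,b]))
w=cloud(p)
for t in('cap_mid','tile_mid'):
    for x in ctrl.trace(p,t):
        q=w[x['pixels']];q=q[~np.isnan(q[:,0])];print(t,round(x['score'],2),np.round(np.percentile(q,[3,50,97],axis=0)).tolist())
E
```

```text
[420.93461349 232.21582053 271.707083  ] 18.841291967461785 [ 0.67843601 -1.15406861  0.59681178]
cap_mid 0.58 [[573.0, -35.0, 57.0], [600.0, 5.0, 101.0], [631.0, 15.0, 125.0]]
cap_mid 0.45 [[465.0, 291.0, 4.0], [480.0, 310.0, 21.0], [495.0, 319.0, 26.0]]
tile_mid 0.67 [[344.0, 322.0, 6.0], [364.0, 343.0, 9.0], [383.0, 361.0, 11.0]]
```

View pics/st10.png

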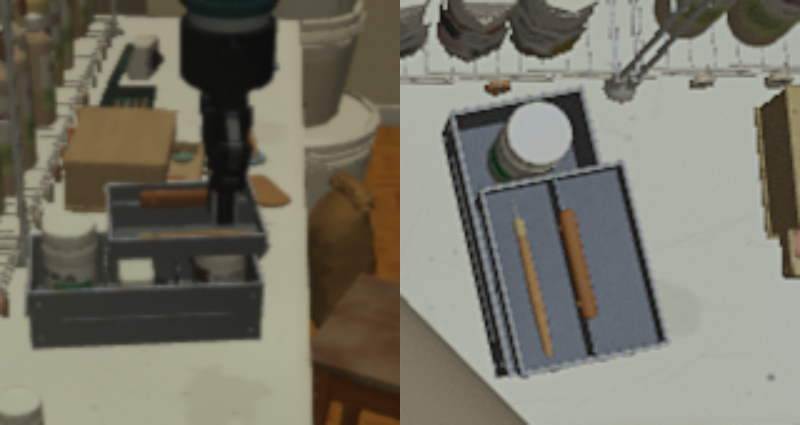

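The needle tool lies in the tray's left channel beside the handle (right half, about 533,285). The tall jar stands in the far well (540,135), the tray is fully down, and the cap and tile have not moved.

```bash
python3 -c "
from cell import ctrl
print(ctrl.finish_job())"
```

```text
the job is handed in; nothing more can be done
None
```

The kit box is packed as asked and handed in at about 41 s: the black-lidded jar and the timer are upright under the lowered tray, the tall jar is in the far well, and the needle tool lies left of the handle. The one cap and one tile I re-measured at the end had not moved; the hand-in returned no verdict.

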